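# Hang the blue-headed bin rod in the cabinet frame by way of the V-block

## Robot

A 6-joint arm with a two-finger parallel gripper is mounted at the origin on the work surface. World frame = base frame: x ahead of the robot, y to its left, z up, the work surface at z = 0. Lengths are in mm, angles in rad, forces in N, time in s.
With the tool pointing down it reaches from about 350 to 775 mm from the base axis. Payload 7.3 kg.
Tool frame: the origin (TCP) lies at the very end of the fingers, on their centre line; the grasp point (between the pads) lies 19 mm behind it; z points along the fingers, y is the line along which they close (so a half turn about z gives the same grasp; the last joint's range is limited). The gripper opens to 92 mm and grips with 3 to 60 N. Pads are 19 mm wide; open, the fingers measure 130 mm over their backs; the gripper's body (75 mm by 190 mm) begins 47 mm behind the grasp point.
Start: joints at [-1.292, 0.342, 1.524, -0, 1.275, -0.146], TCP at [216.397, -478.349, 226.741] pointing down, gripper open.
Joint ranges: [-2.53, 2.53], [-0.77, 2.02], [0.04, 2.7], [-1, 4.14], [0.28, 2.66], [-3.11, 3.11]. Speed limits (rad/s): [2.57, 2.57, 3.14, 3.14, 3.14, 3.14].

## Interface

Orientations are given as [roll, pitch, yaw] about the fixed x, y, z axes, in that order (R = Rz(yaw) Ry(pitch) Rx(roll)).
In Python, from plant import bot gives the robot as it stands.
- The arm moves only by the tool send_rows, never from a script. Its argument "rows" is a list of rows, each an object of numbers: "x", "y", "z": the shift along the tool's x, y, z in units of 0.2 m (1.0 is 0.2 m); "ax", "ay", "az": the turn, a rotation vector about the tool's x, y, z in units of 60 degrees (1.0 is 60 degrees); "jaw": the opening, from -1 (shut) to 1 (fully open), so that 0 is half open. In form: [{"x": .., "y": .., "z": .., "ax": .., "ay": .., "az": .., "jaw": ..}, ...]. A call has exactly 10 rows; each row is the pose to reach, as a shift and turn from the pose commanded when the call began, along the tool's axes at that moment; what a row does not reach only later rows make up. A row lasts 1/8 s, in which the tool goes at most 62.5 mm and 10.7 degrees, less where a joint would pass 70% of its speed; a pose out of reach is approached as far as the arm can. A call with a number of a shift or a turn outside -1 to 1 is refused whole. A call with a gripper value outside its range is refused whole. The fingers move at their own pace and stop on an object; the grip force is fixed at half the most. Time passes only in rows, so rows that repeat a pose let the fingers close, or fill a call up. It gives the time, the measured TCP pose, the force, the opening and the grip force at its end, in the units of the state.
- bot.get_obs(): the state, without advancing time (a new reading comes with each control period).
- bot.capture(name): name is "scene" or "top"; returns (picture, depth): 384x512x3 uint8, red, green, blue; 384x512 float32, mm along the optical axis (not along the pixel's ray), 0 where there is no reading.
- bot.camera_model(name): a dict with "vertical_fov" (degrees; the focal length in pixels is half the picture's height over the tangent of half this angle, whatever the lens; pixels are square), "cx", "cy" (the principal point, pixels), "k1" (the pictures are not rectified: a ray, as slopes to the right and down, at radius r is drawn at 1 + k1 r^2 times it, then the intrinsics apply), "R" (3x3) and "t" (3): a world point X has camera coordinates R X + t. Camera axes: x right, y down, z forward; pixel columns grow to the right and rows downward; lengths in mm; the calibration is good to about 2 mm. A picture is of the moment at which its call begins. camera_model takes no time and is no camera call.
- bot.close_job(): hands the job in; it is judged then, once.
The state is a dict: "time": time; "joint_positions": joint angles; "dq": joint speeds; "tau": joint torques, N m; "tool_pos": TCP position; "tcp_rot": TCP orientation; "contact_force": force on the tool from outside, world axes, zero at the start; "moment": the same for the moment, N m; "grip_width": finger opening in mm; "finger_force": force on a finger pad.
Only numpy, scipy, OpenCV 4.12 (cv2) and the standard library are available. Lean on these libraries where they do the work, as an engineer would, in place of code of your own. Each camera call takes 0.05 s, during which the arm holds its last target. There are 200 camera calls.

## Task

Turn the magazine (it has a black knob on top) until the blue-headed rod stands at the red pointer, then lift that rod out and lay it in the sloping V-block, foot down on the stop and head up the slope, and let go of it there so that you can regrip it by the shaft. Then lay it across the white frame, in the notches of both panels, with its blue head outside the panel nearer the robot and pushed up against that panel, and let go. Leave the other two rods standing in the magazine and do not disturb the loose things lying about.

Things in the scene. Friction and masses are not known exactly. Their poses are not given: they have to be found in the camera images.
- magazine_grip (a point): Centre of the black knob on top of the magazine, on its vertical axis, 216 above the table: a bar 36 long (along x), 14 wide (y), 30 high. It turns with the magazine: its yaw is the magazine's yaw. The rods' head tops are 33 below this point. A 16 thick spindle carries the knob.
- magazine (a joint): angle of the magazine from its start, rad, counter-clockwise from above positive, free from -3 to 3; a light friction (0.06 N m) holds it where it is left
- magazine_base: Fixed grey foot of the revolving magazine, origin on the table under its axis. Above it turns an aluminium disc, 200 across, with three white pockets (34 square) 70 from the axis, 120 degrees apart (at knob yaw 0, +120, -120), each with a blind hole 13.5 wide, 35 deep, mouth 68 above the table, holding an upright rod.
- pick_mark (a point): Where the foot of the rod stands when its pocket is at the pointer: 70 from the magazine's axis, 33 above the table (the hole floor), on the side of the red pointer, which roughly faces the robot; does not turn. The pointer is a short red bar on a grey tongue at the table.
- rod_blue: The wanted rod: steel shaft 12 in diameter and 128 long, then a blue cylindrical head 22 in diameter and 22 long; 150 overall, about 0.12 kg. Origin: centre of the foot (bare end); z runs along the rod to the head. Starts upright, head up, in one of the two pockets nearer the pointer (40 to 80 degrees off it, either side).
- rod_blue_shoulder (a point): On the blue rod's axis at the shoulder, where the head's flat underside meets the shaft; 128 from the foot.
- rod_yellow: same rod with a yellow head, stays in the magazine; origin at its foot, z to the head
- rod_green: same rod with a green head, stays in the magazine; origin at its foot, z to the head
- vblock: Fixed V-block: dark base plate 170 x 90 x 12 with two steel V saddles in line on blue supports, about 120 high. Origin: on the table, 10 from the plate's centre towards its -x end. The groove lies in the x-z plane and slopes at 45 degrees: it rises towards -x (roughly towards the robot); the stop is at its low end, at +x.
- vgroove: Groove of the V-block. Origin: centre of the foot of a rod resting on the stop (vblock x +50, z +35). z: up along the rod's axis, 45 degrees; x: squarely out of the open side; y level. 90 degree saddles at z 4 to 26 and 94 to 112, reaching x +6, y +-19; the stop plate reaches x +14. Between the saddles the shaft is free, 30 clear below; head and 16 of shaft overhang the upper one.
- bin_frame: Fixed white frame for tilting bins: base sheet 140 x 140 x 4, two upright panels 130 wide, 6 thick, 93 high, square to x, centred at x -50 and +50, each with a notch in its top edge at y 0. Origin: centre of the underside; x: along the rod to be laid, away from the robot (-x panel nearer it). Head home: shoulder at x -53, foot at x +75.
- notch (a point): Middle of the notch in the -x panel (frame x -50), on the axis of a rod lying in the notches, 81 above the table. Both notches are 15 wide with their bottoms 75 above the table; 45 degree lead-ins widen them from 15 at 83 high to 35 at 93 high (the top edge).
- tape_roll: loose yellow tape roll, 90 across, 25 high, bystander
- screwdriver: loose screwdriver lying, bystander
- wrench: loose steel wrench lying, bystander
- spray_can: loose grey can, 56 across, 150 high, bystander
- bracket: loose aluminium angle bracket, 50 x 60 x 44 high, bystander
- stock_box: loose yellow box 90 x 60 x 50 high, bystander

How it is judged (in metres and radians):
On the way, in this order (a step that is already met when the one before it is completed fails the run):
1. the blue rod, still in its pocket, stands at the pointer (within 8 mm) with the magazine at rest (horizontal distance between rod_blue and pick_mark below 0.008 m and height (world z) of rod_blue below 0.042 m and angle between rod_blue's own z axis and vertical below 0.1 rad and velocity of joint magazine between -0.1 and 0.1 rad/s), for 0.2 s.
2. the blue rod rests in the V-block, foot on the stop (within 5 mm), head up the slope, released (x of rod_blue in the frame of vgroove between -0.004 and 0.005 m and y of rod_blue in the frame of vgroove between -0.004 and 0.004 m and z of rod_blue in the frame of vgroove between -0.003 and 0.005 m and z of rod_blue_shoulder in the frame of vgroove between 0.12 and 0.135 m and angle between the z axis of rod_blue and the z axis of vgroove, either way round below 0.06 rad and contact force between the fingers and rod_blue below 0.1 N and linear speed of rod_blue below 0.02 m/s), for 0.3 s.
At the end, for the whole second after the job is handed in: The blue rod lies released and at rest in both notches of the frame (axis level at 77 to 86 mm, within 4 mm of the notch centre at the head), its head outside the -x panel with the shoulder within 5 mm of the panel's face; the yellow and green rods stand in their pockets (x of rod_blue_shoulder in the frame of bin_frame between -0.058 and -0.05 m and y of rod_blue_shoulder in the frame of bin_frame between -0.004 and 0.004 m and z of rod_blue_shoulder in the frame of bin_frame between 0.077 and 0.086 m and z of rod_blue in the frame of bin_frame between 0.077 and 0.086 m and y of rod_blue in the frame of bin_frame between -0.006 and 0.006 m and x of rod_blue in the frame of bin_frame between 0.06 and 0.09 m and linear speed of rod_blue below 0.02 m/s and contact force between the fingers and rod_blue below 0.1 N and z of each of rod_yellow, rod_green in the frame of magazine_grip below -0.173 m and angle between each of rod_yellow, rod_green's own z axis and vertical below 0.15 rad); the robot touches nothing.
It fails at once if a loose bystander is moved by more than 30 mm (distance of any of tape_roll, screwdriver, wrench, spray_can, bracket, stock_box from where it was at the start of the episode above 0.03 m).
It fails at once if the yellow or the green rod is lifted out of its pocket or tipped (not (z of each of rod_yellow, rod_green in the frame of magazine_grip below -0.153 m and angle between each of rod_yellow, rod_green's own z axis and vertical below 0.15 rad)).
It also fails if it takes over 67 s, if anything falls off the work surface, if the arm or the gripper's body presses on something with over 40 N, if the wrist force passes 120 N, or if a joint passes its speed limit or range.

## Working session

There is one attempt and no reset: what is moved stays moved. The work goes in short steps, Python scripts to look and compute and a tool call to move; the robot and the scene stay as the last step left them, time stands still between calls to the robot, and variables do not carry over. Pictures are saved under pics/ and viewed, at most 10 in all, crops included, and the job is handed in when it is done.

Besides the shell and the picture viewer there is one more tool, called after "Request:" by a JSON object that holds its "fn" and its "kwargs", one argument or row to a line. send_rows: Moves the arm, as the interface text tells. Its arguments: {"type":"object","properties":{"rows":{"type":"array","items":{"type":"object","properties":{"x":{"type":"number","minimum":-1,"maximum":1},"y":{"type":"number","minimum":-1,"maximum":1},"z":{"type":"number","minimum":-1,"maximum":1},"ax":{"type":"number","minimum":-1,"maximum":1},"ay":{"type":"number","minimum":-1,"maximum":1},"az":{"type":"number","minimum":-1,"maximum":1},"jaw":{"type":"number"}}}}},"required":["rows"]}

```bash
mkdir -p pics; ls; cat > h.py <<'E'
import numpy as np, cv2
from plant import bot
from scipy.spatial.transform import Rotation as Ro
def cap(n):
    im,d=bot.capture(n); np.savez(f'{n}.npz',im=im,d=d); return im,d
def load(n):
    z=np.load(f'{n}.npz'); return z['im'],z['d']
def K(n):
    m=bot.camera_model(n); f=192/np.tan(np.radians(m['vertical_fov'])/2); return m,f
def ray(n,uv):
    m,f=K(n); uv=np.atleast_2d(np.array(uv,float)); p=(uv-[m['cx'],m['cy']])/f; q=p.copy()
    for _ in range(20): q=p/(1+m['k1']*(q**2).sum(1,keepdims=True))
    R=np.array(m['R']);t=np.array(m['t'])
    return -R.T@t, np.c_[q,np.ones(len(q))], R, t
def plane(n,uv,z):
    o,c,R,t=ray(n,uv); d=c@R; s=(z-o[2])/d[:,2]; return o+d*s[:,None]
def depthpts(n,uv,D):
    o,c,R,t=ray(n,uv); return o+(c*np.array(D)[:,None])@R
def proj(n,X):
    m,f=K(n); X=np.atleast_2d(X); c=X@np.array(m['R']).T+np.array(m['t']); q=c[:,:2]/c[:,2:]
    return q*(1+m['k1']*(q**2).sum(1,keepdims=True))*f+[m['cx'],m['cy']]
def tri(a,ua,b,ub):
    oa,ca,Ra,_=ray(a,ua);ob,cb,Rb,_=ray(b,ub);da=(ca@Ra)[0];db=(cb@Rb)[0]
    A=np.c_[da,-db];s=np.linalg.lstsq(A,ob-oa,rcond=None)[0]
    pa=oa+da*s[0];pb=ob+db*s[1];return (pa+pb)/2,np.linalg.norm(pa-pb)
E
python3 - <<'E'
from h import *
for n in('scene','top'):
    im,d=cap(n); cv2.imwrite(f'pics/{n}0.png',cv2.resize(im[...,::-1],(800,600)))
    m=bot.camera_model(n); print(m['vertical_fov'],m['k1'],ray(n,[256,192])[0],np.array(m['R'])[2].round(3),(d>0).mean())
print(bot.get_obs())
E
```

```text
pics
54.7668654196752 -0.002673494938367546 [1325.53857171  282.17812261 1007.16881073] [-0.622 -0.278 -0.732] 0.996002197265625
44.79493055075667 -0.15038434589328448 [ 331.52017384  -21.98741413 1565.55694253] [ 0.161 -0.014 -0.987] 0.9959869384765625
{'time': 0.1, 'joint_positions': array([-1.29195969e+00,  3.42642516e-01,  1.52490510e+00,  7.93100985e-06,
        1.27537696e+00, -1.46022945e-01]), 'dq': array([-0.00091426, -0.00266197, -0.0032609 , -0.00033682, -0.00030693,
        0.0001414 ]), 'tau': array([ 1.49335719e-03, -4.32005775e+01, -2.44693583e+01,  7.18505052e-02,
        5.26183890e-02, -5.86485953e-05]), 'tool_pos': array([ 216.31590214, -477.98215583,  226.12563593]), 'tcp_rot': array([-3.14027601e+00, -2.01304644e-04,  4.24857131e-01]), 'contact_force': array([ 0.64351592, -0.2753583 , -0.5799748 ]), 'moment': array([ 0.04039928, -0.03604913,  0.02836707]), 'finger_force': 0.0, 'grip_width': 91.52561083508171}
```

View pics/scene0.png

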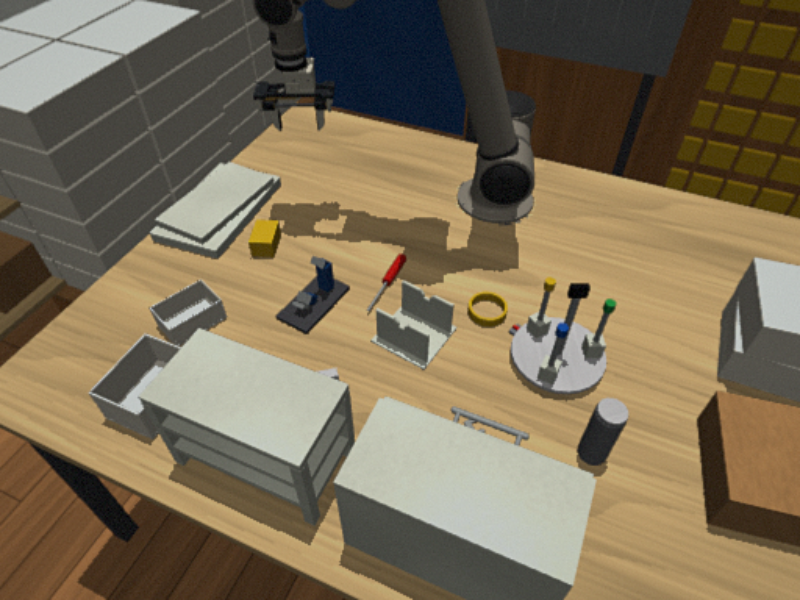

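View pics/top0.png

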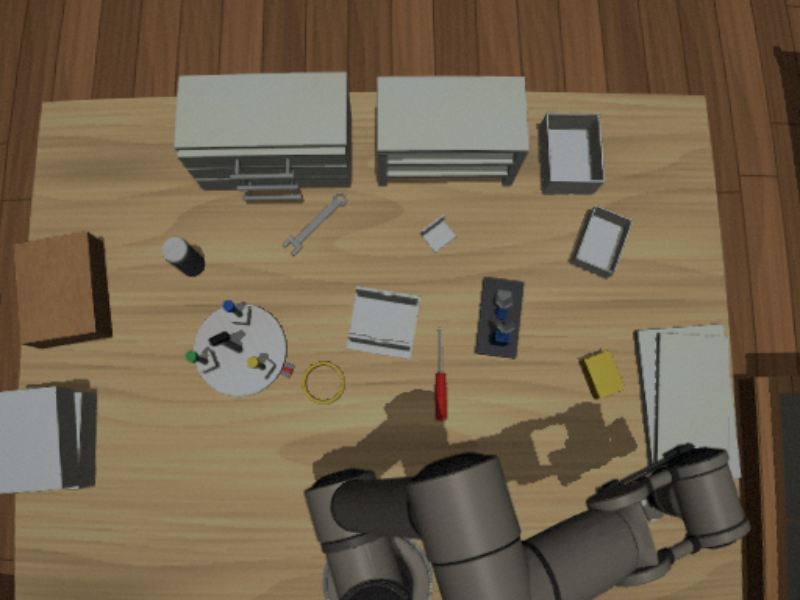

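The pictures (800x600) show these positions:
- **Magazine:** at scene (558,355) and top (238,348). Heads in top view: blue (229,306), yellow (253,362), green (191,357). Red pointer at (287,369).
- **White frame:** at top (383,322).
- **V-block:** at top (500,318), with its high end towards the robot.

Next I'll measure them.

```bash
python3 - <<'E'
from h import *
S=1.5625
roi={'scene':(500,600,275,400),'top':(180,300,295,400)}
hs={'blue':(105,130,120,50),'yellow':(18,32,120,80),'green':(45,80,120,50),'red':(-8,8,120,60)}
C={}
for n in roi:
    im,d=load(n); hsv=cv2.cvtColor(im,cv2.COLOR_RGB2HSV).astype(int); x0,x1,y0,y1=(int(v/S) for v in roi[n])
    H=hsv[...,0].copy(); H[H>172]-=180
    for c,(a,b,s,v) in hs.items():
        m=((H>=a)&(H<=b)&(hsv[...,1]>s)&(hsv[...,2]>v)); w=np.zeros_like(m); w[y0:y1,x0:x1]=1; m&=w
        k,l,st,ce=cv2.connectedComponentsWithStats(m.astype(np.uint8)); 
        if k<2: print(n,c,'none');continue
        i=1+np.argmax(st[1:,4]); C[n,c]=ce[i]; vv,uu=np.nonzero(l==i)
        P=depthpts(n,np.c_[uu,vv],d[vv,uu]); print(n,c,st[i,4],ce[i].round(1),'med',np.median(P,0).round(1),'zmax',np.percentile(P[:,2],[5,90]).round(0))
    # knob: dark pixels with z>200
    vv,uu=np.mgrid[y0:y1,x0:x1].reshape(2,-1); P=depthpts(n,np.c_[uu,vv],d[vv,uu]); 
    t=hsv[vv,uu,2]<70; k=t&(P[:,2]>195)&(P[:,2]<245); print(n,'knob',k.sum(),np.median(P[k],0).round(1),P[k].min(0).round(),P[k].max(0).round())
    kk=k&(P[:,2]>225); 
    if kk.sum()>4: q=P[kk]; r=cv2.minAreaRect(q[:,:2].astype(np.float32)); print('  top',kk.sum(),r)
    C[n,'knob']=np.array([uu[k].mean(),vv[k].mean()])
    # disc
    z=P[:,2]; hist=np.histogram(z,bins=np.arange(-10,90,4)); print('  zh',dict(zip(hist[1].astype(int),hist[0])))
for c in ['blue','yellow','green','red','knob']:
    if ('scene',c) in C and ('top',c) in C:
        p,e=tri('scene',C['scene',c],'top',C['top',c]); print(c,p.round(1),round(e,1))
E
```

```text
scene blue 54 [359.6 210.8] med [568.  284.5 183. ] zmax [167. 186.]
scene yellow 44 [352.  180.3] med [453.2 234.2 183.1] zmax [ 29. 186.]
scene green none
scene red 10 [329.5 209. ] med [448.8 186.   14.9] zmax [11. 16.]
scene knob 116 [497.3 290.7 221.3] [485. 274. 196.] [508. 307. 236.]
  top 46 ((495.82830810546875, 289.8295593261719), (10.533360481262207, 34.0513801574707), 28.811790466308594)
  zh {np.int64(-10): np.int64(2), np.int64(-6): np.int64(150), np.int64(-2): np.int64(1431), np.int64(2): np.int64(755), np.int64(6): np.int64(38), np.int64(10): np.int64(10), np.int64(14): np.int64(18), np.int64(18): np.int64(36), np.int64(22): np.int64(157), np.int64(26): np.int64(979), np.int64(30): np.int64(497), np.int64(34): np.int64(34), np.int64(38): np.int64(37), np.int64(42): np.int64(39), np.int64(46): np.int64(28), np.int64(50): np.int64(32), np.int64(54): np.int64(34), np.int64(58): np.int64(30), np.int64(62): np.int64(51), np.int64(66): np.int64(136), np.int64(70): np.int64(67), np.int64(74): np.int64(14), np.int64(78): np.int64(11), np.int64(82): np.int64(10)}
top blue 37 [
[... 531 characters left out ...]
64(2): np.int64(387), np.int64(6): np.int64(78), np.int64(10): np.int64(20), np.int64(14): np.int64(13), np.int64(18): np.int64(170), np.int64(22): np.int64(680), np.int64(26): np.int64(902), np.int64(30): np.int64(348), np.int64(34): np.int64(48), np.int64(38): np.int64(13), np.int64(42): np.int64(15), np.int64(46): np.int64(10), np.int64(50): np.int64(18), np.int64(54): np.int64(10), np.int64(58): np.int64(22), np.int64(62): np.int64(104), np.int64(66): np.int64(106), np.int64(70): np.int64(47), np.int64(74): np.int64(3), np.int64(78): np.int64(2), np.int64(82): np.int64(4)}
blue [562.5 283.  175.4] 2.7
yellow [452.7 232.8 180.2] 3.7
red [449.4 186.7  15.6] 0.6
knob [493.  289.1 215.2] 3.0
```

```bash
python3 - <<'E'
from h import *
a,_=load('scene');b,_=load('top')
A=cv2.resize(a[170:262,315:400],(400,433),interpolation=cv2.INTER_CUBIC);B=cv2.resize(b[180:272,110:195],(400,433),interpolation=cv2.INTER_CUBIC)
cv2.imwrite('pics/mag.png',np.hstack([A,B])[...,::-1])
for z in(0,):
  for n,im in(('scene',a),('top',b)):
    hsv=cv2.cvtColor(im,cv2.COLOR_RGB2HSV).astype(int);m=((hsv[...,0]<9)|(hsv[...,0]>171))&(hsv[...,1]>130)&(hsv[...,2]>60)
    k,l,st,ce=cv2.connectedComponentsWithStats(m.astype(np.uint8));print(n,[(s[4],c.round()) for s,c in zip(st[1:],ce[1:]) if s[4]>3])
E
```

```text
scene [(np.int32(123), array([252., 172.])), (np.int32(10), array([330., 209.]))]
top [(np.int32(15), array([183., 236.])), (np.int32(196), array([282., 253.]))]
```

View pics/mag.png

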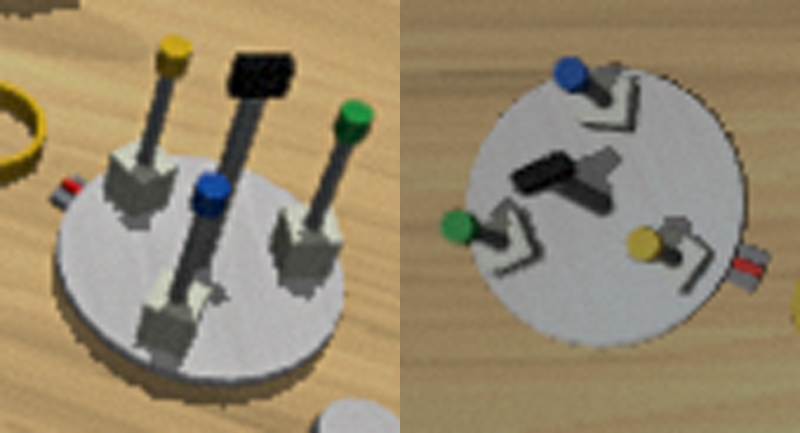

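The crop shows the pointer tongue sticking out from under the disc. Its red bar is at crop (748,266) on the right and (72,187) on the left. It lies about 108° clockwise from blue, with yellow only about 12° from it. Next: the frame and V-block.

```bash
python3 - <<'E'
from h import *
S=1.5625
reg={'frame':{'scene':(360,465,270,375),'top':(335,430,275,370)},'vb':{'scene':(268,358,245,340),'top':(465,535,265,370)}}
G={'frame':(350,620,-100,90),'vb':(350,620,-270,-110)}
for o in reg:
  for n in('scene','top'):
    im,d=load(n); hsv=cv2.cvtColor(im,cv2.COLOR_RGB2HSV).astype(int); x0,x1,y0,y1=(int(v/S) for v in reg[o][n])
    vv,uu=np.mgrid[y0:y1,x0:x1].reshape(2,-1); P=depthpts(n,np.c_[uu,vv],d[vv,uu]); h=hsv[vv,uu]
    if o=='frame':
      k=(h[:,1]<60)&(P[:,2]>84)&(P[:,2]<100)
      q=P[k]; print(n,'panel top pts',k.sum(),q[:,2].mean().round(1))
      km=cv2.kmeans(q[:,:2].astype(np.float32),2,None,(3,50,.1),5,0)[1].ravel()
      r=cv2.minAreaRect(q[:,:2].astype(np.float32)); print('  all',r)
      # base sheet
      b=(h[:,1]<60)&(P[:,2]>-8)&(P[:,2]<14); rb=cv2.minAreaRect(plane(n,np.c_[uu,vv][b],4)[:,:2].astype(np.float32)); print('  base',b.sum(),rb)
    else:
      k=(h[:,2]<95)&(P[:,2]<26)&(P[:,2]>-5); m=np.zeros(im.shape[:2],np.uint8); m[vv[k],uu[k]]=255
      m=cv2.morphologyEx(m,cv2.MORPH_OPEN,np.ones((3,3)))
      kk,l,st,ce=cv2.connectedComponentsWithStats(m); i=1+np.argmax(st[1:,4]); b=l[vv,uu]==i
      ps=plane(n,np.c_[uu,vv][b],12)[:,:2].astype(np.float32); print(n,'plate',b.sum(),np.median(P[b,2]).round(1),cv2.minAreaRect(ps))
      t=P[:,2]>35; print('  high',t.sum(),P[t].min(0).round(),P[t].max(0).round(),np.median(P[t],0).round())
E
```

```text
scene panel top pts 194 90.9
  all ((549.7997436523438, -17.091957092285156), (131.29580688476562, 110.06336975097656), 79.49031829833984)
  base 692 ((514.8258056640625, -47.25047302246094), (212.42593383789062, 201.90777587890625), 79.7851333618164)
top panel top pts 145 91.2
  all ((551.6553955078125, -19.264785766601562), (128.22386169433594, 106.59159851074219), 79.60668182373047)
  base 1314 ((551.3024291992188, -19.324798583984375), (142.38580322265625, 141.32090759277344), 80.17887115478516)
scene plate 699 13.0 ((562.2354125976562, -266.76116943359375), (93.80620574951172, 174.01068115234375), 80.82099151611328)
  high 301 [ 453. -450.   35.] [1326.  282. 1007.] [ 521. -264.   58.]
top plate 970 11.1 ((558.0180053710938, -271.2843322753906), (89.55412292480469, 171.01930236816406), 81.67680358886719)
  high 283 [ 332. -294.   35.] [ 614.  -22. 1566.] [ 523. -267.   72.]
```

Frame and V-block agree across both views to within 2–4 mm, and their sizes match the text. Next I'll check the groove's lateral position and write the move helper.

```bash
cat >> h.py <<'E'
def Rdown(yaw,tilt=0):  # tilt>0: tool z leans forward (tool pitch about level axis at yaw dir 'f')
    return None
def rel(p,R,p0,R0):
    s=R0.T@(np.array(p,float)-p0)/200; w=Ro.from_matrix(R0.T@R).as_rotvec()/np.radians(60); return np.r_[s,w].round(4)
def cur():
    o=bot.get_obs(); return o,np.array(o['tool_pos'])+[0,0,.5],Ro.from_euler('xyz',o['tcp_rot']).as_matrix()
def down(yawdeg): return Ro.from_euler('xyz',[180,0,yawdeg],degrees=True).as_matrix()
E
sed -i '/^def Rdown/,/return None/d' h.py
python3 - <<'E'
from h import *
S=1.5625
reg={'scene':(268,358,245,340),'top':(465,535,265,370)}
c,s=np.cos(np.radians(-8.7)),np.sin(np.radians(-8.7)); Rv=np.array([[c,-s],[s,c]])
for n in reg:
    im,d=load(n); x0,x1,y0,y1=(int(v/S) for v in reg[n])
    vv,uu=np.mgrid[y0:y1,x0:x1].reshape(2,-1); P=depthpts(n,np.c_[uu,vv],d[vv,uu]); P=P[(P[:,2]>30)&(P[:,2]<135)]
    q=(P[:,:2]-[560,-269])@Rv
    for a,b in((-80,-20),(10,80)):
        k=(q[:,0]>a)&(q[:,0]<b); print(n,(a,b),k.sum(),'y',np.percentile(q[k,1],[3,50,97]).round(1),'z',np.percentile(P[k,2],[3,97]).round(),'x',np.percentile(q[k,0],[3,97]).round())
o,p,R=cur()
w=[(np.array([400,-300,320.]),down(50)),(np.array([480,-80,320.]),down(85)),(np.array([494.5,130,300.]),down(115.5)),(np.array([494.5,288.5,270.]),down(115.5))]
for t in w: print(rel(*t,p,R)); p,R=t
E
```

```text
scene (-80, -20) 203 y [-189.     4.6   14.5] z [ 32. 114.] x [-72. -32.]
scene (10, 80) 92 y [-17.5  -3.8  16. ] z [33. 56.] x [14. 51.]
top (-80, -20) 157 y [-17.8  -0.   13.2] z [ 38. 115.] x [-64. -28.]
top (10, 80) 118 y [-17.3  -2.3  13.5] z [32. 55.] x [12. 52.]
[ 1.2037e+00 -4.3280e-01 -4.6610e-01 -1.2000e-03 -5.0000e-04 -4.2760e-01]
[ 1.0998 -0.4006 -0.      0.      0.     -0.5833]
[ 1.0523 -0.0193  0.1    -0.      0.     -0.5083]
[0.7153 0.3412 0.15   0.     0.     0.    ]
```

Request:
{"fn": "send_rows", "kwargs": {
  "rows": [
    {"z":-0.4,"x":0.1},
    {"x":1.0,"y":-0.43,"z":-0.47,"az":-0.43},
    {"x":1.0,"y":-0.43,"z":-0.47,"az":-0.43},
    {"x":1.0,"y":-0.43,"z":-0.47,"az":-0.43},
    {"x":1.0,"y":-0.43,"z":-0.47,"az":-0.43},
    {"x":1.0,"y":-0.43,"z":-0.47,"az":-0.43},
    {"x":1.0,"y":-0.43,"z":-0.47,"az":-0.43},
    {"x":1.0,"y":-0.43,"z":-0.47,"az":-0.43},
    {"x":1.0,"y":-0.43,"z":-0.47,"az":-0.43},
    {"x":1.0,"y":-0.43,"z":-0.47,"az":-0.43}
  ]
}}

```text
schema error: expected keys x, y, z, ax, ay, az, jaw
```

Request:
{"fn": "send_rows", "kwargs": {
  "rows": [
    {"x":1.0,"y":-0.3,"az":-0.58},
    {"x":1.0,"y":-0.3,"az":-0.58},
    {"x":1.0,"y":-0.3,"az":-0.58},
    {"x":1.0,"y":-0.3,"az":-0.58},
    {"x":1.0,"y":-0.3,"az":-0.58},
    {"x":1.0,"y":-0.3,"az":-0.58},
    {"x":1.0,"y":-0.3,"az":-0.58},
    {"x":1.0,"y":-0.3,"az":-0.58},
    {"x":1.0,"y":-0.3,"az":-0.58},
    {"x":1.0,"y":-0.3,"az":-0.58}
  ]
}}

```text
schema error: expected keys x, y, z, ax, ay, az, jaw
```

Request:
{"fn": "send_rows", "kwargs": {
  "rows": [
    {"x":0.1,"y":0,"z":-0.4,"ax":0,"ay":0,"az":0,"jaw":1},
    {"x":1,"y":-0.43,"z":-0.47,"ax":0,"ay":0,"az":-0.43,"jaw":1},
    {"x":1,"y":-0.43,"z":-0.47,"ax":0,"ay":0,"az":-0.43,"jaw":1},
    {"x":1,"y":-0.43,"z":-0.47,"ax":0,"ay":0,"az":-0.43,"jaw":1},
    {"x":1,"y":-0.43,"z":-0.47,"ax":0,"ay":0,"az":-0.43,"jaw":1},
    {"x":1,"y":-0.43,"z":-0.47,"ax":0,"ay":0,"az":-0.43,"jaw":1},
    {"x":1,"y":-0.43,"z":-0.47,"ax":0,"ay":0,"az":-0.43,"jaw":1},
    {"x":1,"y":-0.43,"z":-0.47,"ax":0,"ay":0,"az":-0.43,"jaw":1},
    {"x":1,"y":-0.43,"z":-0.47,"ax":0,"ay":0,"az":-0.43,"jaw":1},
    {"x":1,"y":-0.43,"z":-0.47,"ax":0,"ay":0,"az":-0.43,"jaw":1}
  ]
}}

```text
time: 1.35
tool_pos: [362.8, -317.9, 320.6]
tcp_rot: [-3.141, 0.0, 0.874]
contact_force: [-0.1, 0.3, 0.1]
grip_width: 92.0
finger_force: 0.0
```

Request:
{"fn": "send_rows", "kwargs": {
  "rows": [
    {"x":1,"y":-0.3,"z":0,"ax":0,"ay":0,"az":-0.58,"jaw":1},
    {"x":1,"y":-0.3,"z":0,"ax":0,"ay":0,"az":-0.58,"jaw":1},
    {"x":1,"y":-0.3,"z":0,"ax":0,"ay":0,"az":-0.58,"jaw":1},
    {"x":1,"y":-0.3,"z":0,"ax":0,"ay":0,"az":-0.58,"jaw":1},
    {"x":1,"y":-0.3,"z":0,"ax":0,"ay":0,"az":-0.58,"jaw":1},
    {"x":1,"y":-0.3,"z":0,"ax":0,"ay":0,"az":-0.58,"jaw":1},
    {"x":1,"y":-0.3,"z":0,"ax":0,"ay":0,"az":-0.58,"jaw":1},
    {"x":1,"y":-0.3,"z":0,"ax":0,"ay":0,"az":-0.58,"jaw":1},
    {"x":1,"y":-0.3,"z":0,"ax":0,"ay":0,"az":-0.58,"jaw":1},
    {"x":1,"y":-0.3,"z":0,"ax":0,"ay":0,"az":-0.58,"jaw":1}
  ]
}}

```text
time: 2.6
tool_pos: [445.3, -125.8, 320.7]
tcp_rot: [3.141, 0.0, 1.482]
contact_force: [-0.3, 0.2, 0.3]
grip_width: 91.5
finger_force: 0.0
```

```bash
python3 - <<'E'
from h import *
o,p,R=cur(); print(o['time'],p,o['joint_positions'].round(2))
for t in [(np.array([494.5,150,300.]),down(115.5)),(np.array([494.5,288.5,270.]),down(115.5))]: print(rel(*t,p,R)); p,R=t
E
```

```text
2.6 [ 445.25826639 -125.78324266  321.23938875] [-0.44  0.16  1.5  -0.    1.47 -0.35]
[ 1.3953e+00  1.2290e-01  1.0600e-01  1.0000e-04  1.0000e-04 -5.0980e-01]
[0.625  0.2981 0.15   0.     0.     0.    ]
```

Request:
{"fn": "send_rows", "kwargs": {
  "rows": [
    {"x":1,"y":0.1,"z":0,"ax":0,"ay":0,"az":-0.51,"jaw":1},
    {"x":1,"y":0.1,"z":0,"ax":0,"ay":0,"az":-0.51,"jaw":1},
    {"x":1,"y":0.1,"z":0,"ax":0,"ay":0,"az":-0.51,"jaw":1},
    {"x":1,"y":0.1,"z":0,"ax":0,"ay":0,"az":-0.51,"jaw":1},
    {"x":1,"y":0.1,"z":0,"ax":0,"ay":0,"az":-0.51,"jaw":1},
    {"x":1,"y":0.1,"z":0,"ax":0,"ay":0,"az":-0.51,"jaw":1},
    {"x":1,"y":0.1,"z":0,"ax":0,"ay":0,"az":-0.51,"jaw":1},
    {"x":1,"y":0.1,"z":0,"ax":0,"ay":0,"az":-0.51,"jaw":1},
    {"x":1,"y":0.1,"z":0,"ax":0,"ay":0,"az":-0.51,"jaw":1},
    {"x":1,"y":0.1,"z":0,"ax":0,"ay":0,"az":-0.51,"jaw":1}
  ]
}}

```text
time: 3.85
tool_pos: [482.9, 71.7, 320.7]
tcp_rot: [3.142, 0.0, 2.016]
contact_force: [0.1, 0.1, -0.9]
grip_width: 91.8
finger_force: 0.0
```

```bash
python3 - <<'E'
from h import *
o,p,R=cur(); print(o['time'],p,o['joint_positions'].round(2))
for t in [(np.array([494.5,288.5,270.]),down(115.5)),(np.array([494.5,288.5,204.]),down(115.5))]: print(rel(*t,p,R))
E
```

```text
3.85 [482.87046806  71.69300273 321.23315189] [-0.01  0.21  1.44 -0.    1.49 -0.46]
[9.533e-01 5.195e-01 2.561e-01 0.000e+00 1.000e-04 3.000e-04]
[9.533e-01 5.194e-01 5.861e-01 0.000e+00 1.000e-04 3.000e-04]
```

Request:
{"fn": "send_rows", "kwargs": {
  "rows": [
    {"x":0.95,"y":0.52,"z":0.1,"ax":0,"ay":0,"az":0,"jaw":1},
    {"x":0.95,"y":0.52,"z":0.1,"ax":0,"ay":0,"az":0,"jaw":1},
    {"x":0.95,"y":0.52,"z":0.1,"ax":0,"ay":0,"az":0,"jaw":1},
    {"x":0.95,"y":0.52,"z":0.1,"ax":0,"ay":0,"az":0,"jaw":1},
    {"x":0.953,"y":0.52,"z":0.1,"ax":0,"ay":0,"az":0,"jaw":1},
    {"x":0.953,"y":0.52,"z":0.1,"ax":0,"ay":0,"az":0,"jaw":0.3},
    {"x":0.953,"y":0.52,"z":0.58,"ax":0,"ay":0,"az":0,"jaw":0.3},
    {"x":0.953,"y":0.52,"z":0.58,"ax":0,"ay":0,"az":0,"jaw":0},
    {"x":0.953,"y":0.52,"z":0.58,"ax":0,"ay":0,"az":0,"jaw":-0.3},
    {"x":0.953,"y":0.52,"z":0.58,"ax":0,"ay":0,"az":0,"jaw":-0.3}
  ]
}}

```text
time: 5.1
tool_pos: [495.7, 288.3, 206.7]
tcp_rot: [3.139, 0.0, 2.015]
contact_force: [-0.1, 0.6, 0.5]
grip_width: 46.1
finger_force: 0.0
```

```bash
python3 - <<'E'
from h import *
o,p,R=cur(); print(o['time'],p,o['joint_positions'].round(2))
im,d=cap('scene'); b,_=cap('top')
A=cv2.resize(im[110:262,315:430],(400,529),interpolation=cv2.INTER_CUBIC);B=cv2.resize(b[150:302,90:205],(400,529),interpolation=cv2.INTER_CUBIC)
cv2.imwrite('pics/knob.png',np.hstack([A,B])[...,::-1])
E
```

```text
5.1 [495.69578414 288.28476375 207.21862832] [ 0.39  0.44  1.42 -0.    1.27 -0.05]
```

View pics/knob.png

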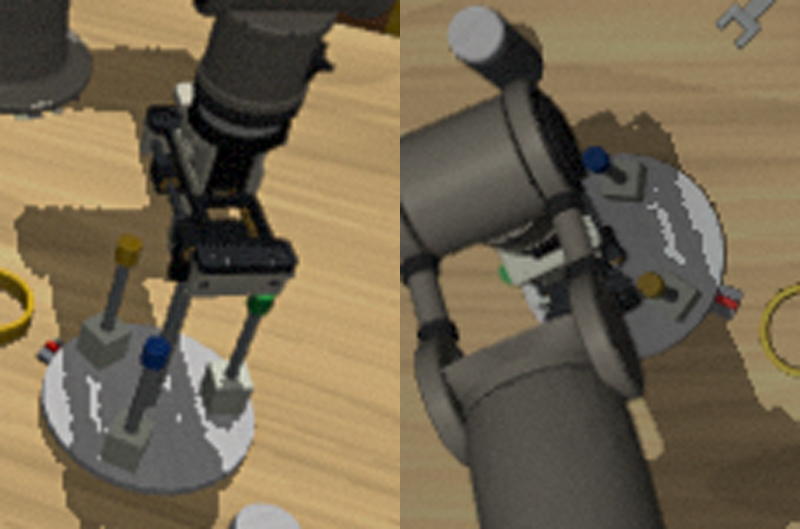

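The gripper is over the knob and clear of the heads, with blue at (155,350) on the left of the picture. Next I'll close on the knob and turn it clockwise.

Request:
{"fn": "send_rows", "kwargs": {
  "rows": [
    {"x":0,"y":0,"z":0,"ax":0,"ay":0,"az":0,"jaw":-1},
    {"x":0,"y":0,"z":0,"ax":0,"ay":0,"az":0,"jaw":-1},
    {"x":0,"y":0,"z":0,"ax":0,"ay":0,"az":0,"jaw":-1},
    {"x":0,"y":0,"z":0,"ax":0,"ay":0,"az":0,"jaw":-1},
    {"x":0,"y":0,"z":0,"ax":0,"ay":0,"az":0.08,"jaw":-1},
    {"x":0,"y":0,"z":0,"ax":0,"ay":0,"az":0.2,"jaw":-1},
    {"x":0,"y":0,"z":0,"ax":0,"ay":0,"az":0.34,"jaw":-1},
    {"x":0,"y":0,"z":0,"ax":0,"ay":0,"az":0.48,"jaw":-1},
    {"x":0,"y":0,"z":0,"ax":0,"ay":0,"az":0.56,"jaw":-1},
    {"x":0,"y":0,"z":0,"ax":0,"ay":0,"az":0.6,"jaw":-1}
  ]
}}

```text
time: 6.45
tool_pos: [492.9, 288.2, 205.2]
tcp_rot: [-3.139, 0.002, 1.387]
contact_force: [-7.6, -3.9, 7.3]
grip_width: 13.5
finger_force: 30.0
```

```bash
python3 - <<'E'
from h import *
o,p,R=cur(); print(o['time'],p,o['joint_positions'].round(2),np.degrees(o['tcp_rot']),o['contact_force'],o['moment'],o['grip_width'])
im,d=cap('scene'); hsv=cv2.cvtColor(im,cv2.COLOR_RGB2HSV).astype(int)
cv2.imwrite('pics/tmp.png',im[...,::-1])
for c,a,b in(('blue',105,130),('green',45,80)):
    m=(hsv[...,0]>=a)&(hsv[...,0]<=b)&(hsv[...,1]>120)&(hsv[...,2]>50); m[:,:300]=0; m[:,400:]=0; m[:160]=0; m[270:]=0
    k,l,st,ce=cv2.connectedComponentsWithStats(m.astype(np.uint8)); i=1+np.argmax(st[1:,4]); P=plane('scene',ce[i],174)[0]
    print(c,st[i,4],ce[i],P.round(1),np.degrees(np.arctan2(P[1]-288.5,P[0]-494.5)))
E
```

```text
6.45 [492.89621086 288.21043998 205.65748663] [ 0.39  0.45  1.43 -0.    1.27  0.58] [-1.79841184e+02  1.10537862e-01  7.94618692e+01] [-7.55585669 -3.92955524  7.31190762] [-0.54926302  1.22289058  0.16818205] 13.502973092936847
blue 49 [348.16326531 203.57142857] [546.4 246.7 174. ] -38.80057058483331
green 40 [389.525 204.175] [499.3 359.9 174. ] 86.18540750165413
```

Request:
{"fn": "send_rows", "kwargs": {
  "rows": [
    {"x":0,"y":0,"z":0,"ax":0,"ay":0,"az":0.1,"jaw":-1},
    {"x":0,"y":0,"z":0,"ax":0,"ay":0,"az":0.22,"jaw":-1},
    {"x":0,"y":0,"z":0,"ax":0,"ay":0,"az":0.35,"jaw":-1},
    {"x":0,"y":0,"z":0,"ax":0,"ay":0,"az":0.48,"jaw":-1},
    {"x":0,"y":0,"z":0,"ax":0,"ay":0,"az":0.6,"jaw":-1},
    {"x":0,"y":0,"z":0,"ax":0,"ay":0,"az":0.72,"jaw":-1},
    {"x":0,"y":0,"z":0,"ax":0,"ay":0,"az":0.84,"jaw":-1},
    {"x":0,"y":0,"z":0,"ax":0,"ay":0,"az":0.92,"jaw":-1},
    {"x":0,"y":0,"z":0,"ax":0,"ay":0,"az":0.96,"jaw":-1},
    {"x":0,"y":0,"z":0,"ax":0,"ay":0,"az":0.96,"jaw":-1}
  ]
}}

```text
time: 7.75
tool_pos: [491.8, 289.1, 205.2]
tcp_rot: [-3.14, 0.005, 0.383]
contact_force: [-12.4, -1.4, 8.1]
grip_width: 14.0
finger_force: 30.0
```

Request:
{"fn": "send_rows", "kwargs": {
  "rows": [
    {"x":0,"y":0,"z":0,"ax":0,"ay":0,"az":0.1,"jaw":-1},
    {"x":0,"y":0,"z":0,"ax":0,"ay":0,"az":0.2,"jaw":-1},
    {"x":0,"y":0,"z":0,"ax":0,"ay":0,"az":0.256,"jaw":-1},
    {"x":0,"y":0,"z":0,"ax":0,"ay":0,"az":0.256,"jaw":-1},
    {"x":0,"y":0,"z":0,"ax":0,"ay":0,"az":0.256,"jaw":-1},
    {"x":0,"y":0,"z":0,"ax":0,"ay":0,"az":0.256,"jaw":-1},
    {"x":0,"y":0,"z":0,"ax":0,"ay":0,"az":0.256,"jaw":-0.3},
    {"x":0,"y":0,"z":0,"ax":0,"ay":0,"az":0.256,"jaw":0},
    {"x":0,"y":0,"z":0,"ax":0,"ay":0,"az":0.256,"jaw":0},
    {"x":0,"y":0,"z":-0.3,"ax":0,"ay":0,"az":0.256,"jaw":0}
  ]
}}

```text
time: 9.0
tool_pos: [492.6, 287.6, 260.7]
tcp_rot: [3.138, 0.01, 0.114]
contact_force: [1.3, -0.3, 1.1]
grip_width: 45.1
finger_force: 0.0
```

```bash
python3 - <<'E'
from h import *
o,p,R=cur(); print(o['time'],p,o['joint_positions'].round(2),np.degrees(o['tcp_rot']),o['contact_force'],o['grip_width'])
C={}
for n in('scene','top'):
  im,d=cap(n); hsv=cv2.cvtColor(im,cv2.COLOR_RGB2HSV).astype(int); H=hsv[...,0].copy();H[H>172]-=180
  for c,a,b in(('blue',105,130),('green',45,80),('yellow',18,32),('red',-8,8)):
    m=(H>=a)&(H<=b)&(hsv[...,1]>(140 if c=='yellow' else 120))&(hsv[...,2]>50)
    x0,x1,y0,y1=(320,400,165,270) if n=='scene' else (110,190,180,270)
    w=np.zeros_like(m);w[y0:y1,x0:x1]=1
    k,l,st,ce=cv2.connectedComponentsWithStats((m&w).astype(np.uint8)); 
    if k<2: print(n,c,'none');continue
    i=1+np.argmax(st[1:,4]); P=plane(n,ce[i],14 if c=='red' else 175)[0]
    ctr=(496.5,290.5) if n=='scene' else (493,287)
    print(n,c,st[i,4],ce[i].round(1),P.round(1),np.degrees(np.arctan2(P[1]-ctr[1],P[0]-ctr[0])).round(1))
    C[n,c]=ce[i]
for c in('blue','green','yellow','red'):
    if ('scene',c) in C and ('top',c) in C: r=tri('scene',C['scene',c],'top',C['top',c]);print(c,r[0].round(1),r[1].round(1))
E
```

```text
9.0 [492.60722565 287.61586805 261.16094651] [ 0.39  0.41  1.33 -0.    1.42  1.85] [179.81684559   0.59691622   6.55552756] [ 1.26566386 -0.27886577  1.07123392] 45.140521795263275
scene blue 45 [348.1 183.5] [465.4 226.2 175. ] -115.8
scene green 45 [364.4 212.2] [561.3 298.1 175. ] 6.7
scene yellow 63 [387.9 191.6] [450.2 346.4 175. ] 129.6
scene red 10 [329.5 209. ] [448.  186.2  14. ] -114.9
top blue 35 [164.1 227.1] [465.6 224.1 175. ] -113.5
top green 6 [141.  192.8] [571.  296.7 175. ] 7.1
top yellow 44 [124.5 232.1] [451.5 344.5 175. ] 125.8
top red 16 [183.2 236.4] [449.5 187.9  14. ] -113.7
blue [465.5 225.2 174.7] 2.1
green [569.3 296.4 183.2] 3.1
yellow [451.3 345.4 175.6] 2.0
red [449.5 187.   15.9] 1.3
```

Blue is at the pointer within about 1 mm in both views. Next I'll go over its head with the jaws tangential to the disc.

```bash
python3 - <<'E'
from h import *
o,p,R=cur()
for z in (255,155): print(rel([464.5,224.7,z],down(66.5),p,R))
E
```

```text
[-0.2007  0.3043  0.0785  0.0029 -0.0112 -0.9988]
[-0.2063  0.3059  0.5785  0.0029 -0.0112 -0.9988]
```

Request:
{"fn": "send_rows", "kwargs": {
  "rows": [
    {"x":-0.2,"y":0.304,"z":0,"ax":0.003,"ay":-0.011,"az":-0.5,"jaw":0},
    {"x":-0.2,"y":0.304,"z":0,"ax":0.003,"ay":-0.011,"az":-0.999,"jaw":0},
    {"x":-0.2,"y":0.304,"z":0,"ax":0.003,"ay":-0.011,"az":-0.999,"jaw":0},
    {"x":-0.2,"y":0.304,"z":0,"ax":0.003,"ay":-0.011,"az":-0.999,"jaw":0},
    {"x":-0.2,"y":0.304,"z":0,"ax":0.003,"ay":-0.011,"az":-0.999,"jaw":0},
    {"x":-0.2,"y":0.304,"z":0,"ax":0.003,"ay":-0.011,"az":-0.999,"jaw":0},
    {"x":-0.202,"y":0.305,"z":0.15,"ax":0.003,"ay":-0.011,"az":-0.999,"jaw":0},
    {"x":-0.204,"y":0.305,"z":0.3,"ax":0.003,"ay":-0.011,"az":-0.999,"jaw":0},
    {"x":-0.206,"y":0.306,"z":0.45,"ax":0.003,"ay":-0.011,"az":-0.999,"jaw":0},
    {"x":-0.206,"y":0.306,"z":0.578,"ax":0.003,"ay":-0.011,"az":-0.999,"jaw":0}
  ]
}}

```text
time: 10.35
tool_pos: [460.6, 223.0, 147.8]
tcp_rot: [-3.134, 0.008, 1.161]
contact_force: [-0.4, -0.3, -0.7]
grip_width: 45.8
finger_force: 0.0
```

Request:
{"fn": "send_rows", "kwargs": {
  "rows": [
    {"x":0,"y":0,"z":0,"ax":0,"ay":0,"az":0,"jaw":0},
    {"x":0,"y":0,"z":0,"ax":0,"ay":0,"az":0,"jaw":-1},
    {"x":0,"y":0,"z":0,"ax":0,"ay":0,"az":0,"jaw":-1},
    {"x":0,"y":0,"z":0,"ax":0,"ay":0,"az":0,"jaw":-1},
    {"x":0,"y":0,"z":0,"ax":0,"ay":0,"az":0,"jaw":-1},
    {"x":0,"y":0,"z":0,"ax":0,"ay":0,"az":0,"jaw":-1},
    {"x":0,"y":0,"z":0,"ax":0,"ay":0,"az":0,"jaw":-1},
    {"x":0,"y":0,"z":0,"ax":0,"ay":0,"az":0,"jaw":-1},
    {"x":0,"y":0,"z":-0.05,"ax":0,"ay":0,"az":0,"jaw":-1},
    {"x":0,"y":0,"z":-0.1,"ax":0,"ay":0,"az":0,"jaw":-1}
  ]
}}

```text
time: 11.6
tool_pos: [460.5, 223.2, 169.4]
tcp_rot: [-3.133, 0.009, 1.161]
contact_force: [0.6, -1.0, -0.7]
grip_width: 21.2
finger_force: 30.0
```

```bash
python3 - <<'E'
from h import *
o,p,R=cur(); print(o['time'],p,np.degrees(o['tcp_rot']),o['contact_force'],o['moment'],o['grip_width'],o['joint_positions'].round(2))
im,_=cap('scene');cv2.imwrite('pics/lift.png',cv2.resize(im[110:262,300:440],(560,608)[:2],interpolation=cv2.INTER_CUBIC)[:600,:,::-1])
E
```

```text
11.6 [460.50129736 223.20538552 169.94218348] [-179.488375      0.49922166   66.52058257] [ 0.6031086  -1.03035284 -0.69431684] [-0.05091749 -0.0406134  -0.0198561 ] 21.18710114457503 [ 0.3   0.38  1.64 -0.    1.14  0.71]
```

View pics/lift.png

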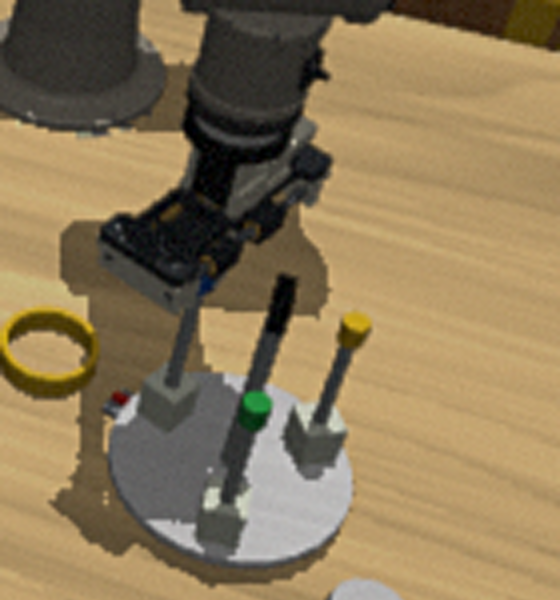

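Blue is gripped by the head and still in its pocket, raised 20 mm (blue at (205,283)). The tips sit 7 mm lower than I meant, which is tight against the V saddle. I'll set it back and regrip higher.

Request:
{"fn": "send_rows", "kwargs": {
  "rows": [
    {"x":0,"y":0,"z":0.06,"ax":0,"ay":0,"az":0,"jaw":-1},
    {"x":0,"y":0,"z":0.095,"ax":0,"ay":0,"az":0,"jaw":-1},
    {"x":0,"y":0,"z":0.1,"ax":0,"ay":0,"az":0,"jaw":-1},
    {"x":0,"y":0,"z":0.1,"ax":0,"ay":0,"az":0,"jaw":-0.3},
    {"x":0,"y":0,"z":0.1,"ax":0,"ay":0,"az":0,"jaw":-0.2},
    {"x":0.014,"y":0.008,"z":0.065,"ax":0.01,"ay":-0.008,"az":0,"jaw":-0.2},
    {"x":0.014,"y":0.008,"z":0.065,"ax":0.01,"ay":-0.008,"az":0,"jaw":-0.2},
    {"x":0.014,"y":0.008,"z":0.065,"ax":0.01,"ay":-0.008,"az":0,"jaw":-1},
    {"x":0.014,"y":0.008,"z":0.065,"ax":0.01,"ay":-0.008,"az":0,"jaw":-1},
    {"x":0.014,"y":0.008,"z":0.065,"ax":0.01,"ay":-0.008,"az":0,"jaw":-1}
  ]
}}

```text
time: 12.9
tool_pos: [463.0, 225.0, 155.7]
tcp_rot: [-3.123, 0.017, 1.161]
contact_force: [0.3, 0.1, -1.6]
grip_width: 21.6
finger_force: 30.0
```

```bash
python3 - <<'E'
from h import *
o,p,R=cur(); print(o['time'],p,np.degrees(o['tcp_rot']),o['contact_force'],o['moment'],o['grip_width'],o['joint_positions'].round(2))
print(rel([464,224.7,290],down(66.5),p,R))
E
```

```text
12.9 [463.0280896  224.99557436 156.2488994 ] [-178.9151759     0.96797967   66.52538414] [ 0.30069712  0.12718001 -1.59377575] [-0.02540035 -0.14250046 -0.03138792] 21.585326493354593 [ 0.3   0.41  1.64 -0.    1.12  0.71]
[-1.070e-02 -7.600e-03 -6.686e-01 -1.810e-02  1.610e-02  3.000e-04]
```

Request:
{"fn": "send_rows", "kwargs": {
  "rows": [
    {"x":0,"y":0,"z":-0.05,"ax":0,"ay":0,"az":0,"jaw":-1},
    {"x":0,"y":0,"z":-0.2,"ax":0,"ay":0,"az":0,"jaw":-1},
    {"x":0,"y":0,"z":-0.4,"ax":0,"ay":0,"az":0,"jaw":-1},
    {"x":0,"y":0,"z":-0.6,"ax":0,"ay":0,"az":0,"jaw":-1},
    {"x":-0.1,"y":0.05,"z":-0.75,"ax":0,"ay":0,"az":0,"jaw":-1},
    {"x":-0.3,"y":0.15,"z":-0.75,"ax":0,"ay":0,"az":0.1,"jaw":-1},
    {"x":-0.5,"y":0.25,"z":-0.75,"ax":0,"ay":0,"az":0.2,"jaw":-1},
    {"x":-0.7,"y":0.35,"z":-0.75,"ax":0,"ay":0,"az":0.3,"jaw":-1},
    {"x":-0.8,"y":0.4,"z":-0.75,"ax":0,"ay":0,"az":0.4,"jaw":-1},
    {"x":-0.8,"y":0.4,"z":-0.75,"ax":0,"ay":0,"az":0.4,"jaw":-1}
  ]
}}

```text
time: 14.15
tool_pos: [476.4, 46.4, 307.8]
tcp_rot: [-3.132, 0.022, 0.74]
contact_force: [0.1, 0.7, -0.3]
grip_width: 21.2
finger_force: 30.0
```

```bash
python3 - <<'E'
from h import *
o,p,R=cur(); print(o['time'],p,np.degrees(o['tcp_rot']),o['contact_force'],o['grip_width'],o['joint_positions'].round(2))
print(rel([490,-150,320],Ro.from_euler('z',-8.7-np.degrees(o['tcp_rot'][2]),degrees=True).as_matrix()@R,p,R))
E
```

```text
14.15 [476.41921515  46.44972092 308.26054455] [-179.43738457    1.27289656   42.38723258] [ 0.06690079  0.67556591 -0.28034243] 21.178170472623965 [-0.06  0.22  1.47 -0.01  1.47  0.78]
[-0.6132  0.7708 -0.0527  0.0189  0.0084  0.8512]
```

Request:
{"fn": "send_rows", "kwargs": {
  "rows": [
    {"x":-0.1,"y":0.15,"z":-0.05,"ax":0.002,"ay":0.001,"az":0.1,"jaw":-1},
    {"x":-0.25,"y":0.3,"z":-0.05,"ax":0.004,"ay":0.002,"az":0.25,"jaw":-1},
    {"x":-0.4,"y":0.5,"z":-0.05,"ax":0.01,"ay":0.004,"az":0.4,"jaw":-1},
    {"x":-0.55,"y":0.7,"z":-0.05,"ax":0.015,"ay":0.006,"az":0.55,"jaw":-1},
    {"x":-0.61,"y":0.77,"z":-0.05,"ax":0.019,"ay":0.008,"az":0.7,"jaw":-1},
    {"x":-0.61,"y":0.77,"z":-0.05,"ax":0.019,"ay":0.008,"az":0.8,"jaw":-1},
    {"x":-0.61,"y":0.77,"z":-0.05,"ax":0.019,"ay":0.008,"az":0.851,"jaw":-1},
    {"x":-0.61,"y":0.77,"z":-0.05,"ax":0.019,"ay":0.008,"az":0.851,"jaw":-1},
    {"x":-0.61,"y":0.77,"z":-0.05,"ax":0.019,"ay":0.008,"az":0.851,"jaw":-1},
    {"x":-0.61,"y":0.77,"z":-0.05,"ax":0.019,"ay":0.008,"az":0.851,"jaw":-1}
  ]
}}

```text
time: 15.4
tool_pos: [491.0, -147.8, 318.4]
tcp_rot: [-3.132, 0.023, -0.148]
contact_force: [-0.7, 0.4, -1.2]
grip_width: 21.2
finger_force: 30.0
```

```bash
python3 - <<'E'
from h import *
o,p,R=cur(); print(o['time'],p,np.degrees(o['tcp_rot']),o['contact_force'],o['grip_width'],o['joint_positions'].round(2))
C={}
for n in('scene','top'):
    im,d=cap(n); hsv=cv2.cvtColor(im,cv2.COLOR_RGB2HSV).astype(int)
    cv2.imwrite(f'pics/held_{n}.png',im[...,::-1])
    tip=proj(n,p); foot=proj(n,p-[0,0,122]); print(n,tip.round(),foot.round())
im,_=load('scene'); c=proj('scene',p-[0,0,60])[0].astype(int)
A=im[c[1]-50:c[1]+50,c[0]-50:c[0]+50]
im,_=load('top'); c=proj('top',p-[0,0,60])[0].astype(int); B=im[c[1]-50:c[1]+50,c[0]-50:c[0]+50]
cv2.imwrite('pics/held.png',np.hstack([cv2.resize(x,(400,400),interpolation=cv2.INTER_CUBIC) for x in(A,B)])[...,::-1])
E
```

```text
15.4 [ 490.95558122 -147.8467801   318.9292962 ] [-179.43854524    1.31693547   -8.4653841 ] [-0.73130971  0.371166   -1.22732956] 21.235017397214126 [-0.44  0.28  1.36  0.    1.53  1.27]
scene [[235. 121.]] [[236. 151.]]
top [[292. 211.]] [[288. 216.]]
```

View pics/held.png

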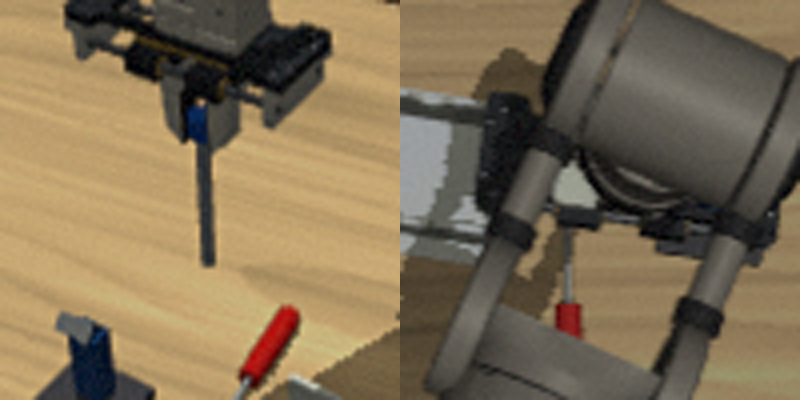

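The rod hangs nearly vertical in the jaws: shoulder at crop (204,145), foot at (208,265). Next I'll work out the tilt-and-approach move.

```bash
cat >> h.py <<'E'
YV=-8.7; f=np.array([np.cos(np.radians(YV)),np.sin(np.radians(YV)),0]); ez=np.array([0,0,1.])
u=(ez-f)/2**.5; nn=(ez+f)/2**.5; yv=np.cross(ez,f)
Gf=np.array([559.5,-270.7,35])+40*f-[1,0,0]
E
python3 - <<'E'
from h import *
o,p,R=cur()
im,d=load('scene'); x0,y0=proj('scene',p-[0,0,60])[0].astype(int)-50
pts=[]
for r in range(y0+40,y0+64):
    row=d[r,x0+46:x0+58]; k=np.nonzero((row>0)&(row<row[row>0].min()+25))[0]+x0+46
    if len(k): q=depthpts('scene',np.c_[k,np.full(len(k),r)],d[r,k]); q=q[np.linalg.norm(q[:,:2]-p[:2],axis=1)<25]
    if len(k) and len(q): pts.append(q.mean(0))
pts=np.array(pts); print(len(pts),pts[[0,-1]].round(1)); c=np.median(pts,0)
A=np.polyfit(pts[:,2],pts[:,0],1),np.polyfit(pts[:,2],pts[:,1],1); print('slopes',A[0][0].round(3),A[1][0].round(3))
T=Ro.from_rotvec(-np.radians(45)*yv).as_matrix() # vertical -> u
print(T@ez,u)
Rt=T@Ro.from_euler('z',YV-np.degrees(o['tcp_rot'][2]),degrees=True).as_matrix()@R
np.save('Rt.npy',Rt)
tcp=Gf+122.7*u
for s in (70,): print(tcp+nn*s, rel(tcp+nn*s,Rt,p,R))
E
```

```text
24 [[ 493.  -146.1  303.2]
 [ 493.4 -146.   210.2]]
slopes 0.016 -0.009
[-0.69897073  0.10695755  0.70710678] [-0.69897073  0.10695755  0.70710678]
[ 561.20399797 -271.11376983  171.25947673] [ 0.4556  0.5636  0.7224 -0.0012  0.75   -0.0042]
```

Request:
{"fn": "send_rows", "kwargs": {
  "rows": [
    {"x":0.1,"y":0.12,"z":0.05,"ax":0,"ay":0.15,"az":0,"jaw":-1},
    {"x":0.2,"y":0.25,"z":0.1,"ax":0,"ay":0.3,"az":0,"jaw":-1},
    {"x":0.3,"y":0.4,"z":0.2,"ax":0,"ay":0.45,"az":0,"jaw":-1},
    {"x":0.4,"y":0.5,"z":0.35,"ax":0,"ay":0.6,"az":-0.002,"jaw":-1},
    {"x":0.455,"y":0.563,"z":0.5,"ax":-0.001,"ay":0.7,"az":-0.004,"jaw":-1},
    {"x":0.455,"y":0.563,"z":0.65,"ax":-0.001,"ay":0.75,"az":-0.004,"jaw":-1},
    {"x":0.455,"y":0.563,"z":0.722,"ax":-0.001,"ay":0.75,"az":-0.004,"jaw":-1},
    {"x":0.455,"y":0.563,"z":0.722,"ax":-0.001,"ay":0.75,"az":-0.004,"jaw":-1},
    {"x":0.455,"y":0.563,"z":0.722,"ax":-0.001,"ay":0.75,"az":-0.004,"jaw":-1},
    {"x":0.455,"y":0.563,"z":0.722,"ax":-0.001,"ay":0.75,"az":-0.004,"jaw":-1}
  ]
}}

```text
time: 16.75
tool_pos: [561.8, -271.6, 172.6]
tcp_rot: [-3.134, -0.765, -0.151]
contact_force: [0.2, -0.9, -0.6]
grip_width: 21.4
finger_force: 30.0
```

```bash
python3 - <<'E'
from h import *
o,p,R=cur(); print(o['time'],p,np.degrees(o['tcp_rot']),o['contact_force'],o['grip_width'],o['joint_positions'].round(2))
Rt=np.load('Rt.npy'); tcp=Gf+122.7*u
for s,a in ((20,6),(6,5),(0,5),(0,0)): print(s,a,rel(tcp+nn*s+u*a,Rt,p,R))
im,_=cap('scene');cap('top')
c=proj('scene',Gf+60*u+30*nn)[0].astype(int); A=im[c[1]-45:c[1]+45,c[0]-45:c[0]+45]
b,_=load('top'); c=proj('top',Gf+60*u+30*nn)[0].astype(int); B=b[c[1]-45:c[1]+45,c[0]-45:c[0]+45]
cv2.imwrite('pics/prev.png',np.hstack([cv2.resize(x,(400,400),interpolation=cv2.INTER_CUBIC) for x in(A,B)])[...,::-1])
E
```

```text
16.75 [ 561.84457326 -271.55134698  173.14187229] [-179.55256688  -43.80819459   -8.63023958] [ 0.20498487 -0.87245096 -0.60597217] 21.40336960671981 [-0.79  0.35  1.99  1.25  0.46 -0.15]
20 6 [-0.2596 -0.0021 -0.0204  0.001  -0.0021  0.0009]
6 5 [-0.3295 -0.0021 -0.0139  0.001  -0.0021  0.0009]
0 5 [-0.3595 -0.0021 -0.0133  0.001  -0.0021  0.0009]
0 0 [-0.359  -0.0019  0.0117  0.001  -0.0021  0.0009]
```

View pics/prev.png

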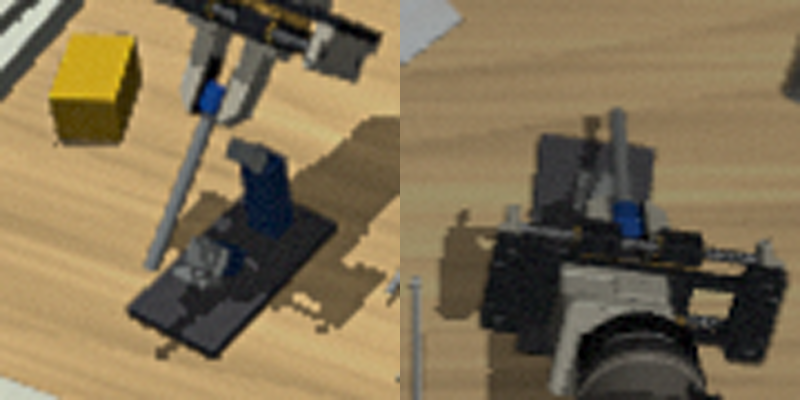

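The tilted rod is above and parallel to the groove: foot at (152,265) in the scene crop, block at (230,250). I'll lower it in.

Request:
{"fn": "send_rows", "kwargs": {
  "rows": [
    {"x":-0.09,"y":-0.001,"z":-0.01,"ax":0,"ay":-0.001,"az":0,"jaw":-1},
    {"x":-0.18,"y":-0.002,"z":-0.02,"ax":0.001,"ay":-0.002,"az":0.001,"jaw":-1},
    {"x":-0.26,"y":-0.002,"z":-0.02,"ax":0.001,"ay":-0.002,"az":0.001,"jaw":-1},
    {"x":-0.3,"y":-0.002,"z":-0.017,"ax":0.001,"ay":-0.002,"az":0.001,"jaw":-1},
    {"x":-0.33,"y":-0.002,"z":-0.014,"ax":0.001,"ay":-0.002,"az":0.001,"jaw":-1},
    {"x":-0.335,"y":-0.002,"z":-0.014,"ax":0.001,"ay":-0.002,"az":0.001,"jaw":-1},
    {"x":-0.34,"y":-0.002,"z":-0.014,"ax":0.001,"ay":-0.002,"az":0.001,"jaw":-1},
    {"x":-0.345,"y":-0.002,"z":-0.014,"ax":0.001,"ay":-0.002,"az":0.001,"jaw":-1},
    {"x":-0.345,"y":-0.002,"z":-0.014,"ax":0.001,"ay":-0.002,"az":0.001,"jaw":-1},
    {"x":-0.345,"y":-0.002,"z":-0.014,"ax":0.001,"ay":-0.002,"az":0.001,"jaw":-1}
  ]
}}

```text
time: 18.1
tool_pos: [509.9, -263.0, 125.3]
tcp_rot: [-3.13, -0.76, -0.154]
contact_force: [0.9, -0.2, 0.0]
grip_width: 20.9
finger_force: 30.0
```

```bash
cat > st.py <<'E'
from h import *
o,p,R=cur(); print(o['time'],p.round(1),np.degrees(o['tcp_rot']).round(2),o['contact_force'].round(1),o['moment'].round(2),o['grip_width'],o['joint_positions'].round(2))
q=p-(Gf+122.7*u); print('groove x,y,z err',(q@nn).round(1),(q@yv).round(1),(q@u).round(1))
E
python3 st.py
```

```text
18.1 [ 509.9 -263.   125.8] [-179.31  -43.57   -8.84] [ 0.9 -0.2  0. ] [ 0.07  0.56 -0.03] 20.94431636026208 [-0.88  0.38  2.15  1.57  0.48 -0.58]
groove x,y,z err 1.1 0.3 4.6
```

Request:
{"fn": "send_rows", "kwargs": {
  "rows": [
    {"x":-0.006,"y":0,"z":0,"ax":0,"ay":0,"az":0,"jaw":-1},
    {"x":-0.012,"y":0,"z":0,"ax":0,"ay":0,"az":0,"jaw":-1},
    {"x":-0.012,"y":0,"z":0.006,"ax":0,"ay":0,"az":0,"jaw":-1},
    {"x":-0.012,"y":0,"z":0.012,"ax":0,"ay":0,"az":0,"jaw":-1},
    {"x":-0.012,"y":0,"z":0.018,"ax":0,"ay":0,"az":0,"jaw":-1},
    {"x":-0.012,"y":0,"z":0.022,"ax":0,"ay":0,"az":0,"jaw":-1},
    {"x":-0.012,"y":0,"z":0.022,"ax":0,"ay":0,"az":0,"jaw":-1},
    {"x":-0.012,"y":0,"z":0.022,"ax":0,"ay":0,"az":0,"jaw":-1},
    {"x":-0.012,"y":0,"z":0.022,"ax":0,"ay":0,"az":0,"jaw":-1},
    {"x":-0.012,"y":0,"z":0.022,"ax":0,"ay":0,"az":0,"jaw":-1}
  ]
}}

```text
time: 19.35
tool_pos: [511.4, -263.7, 120.7]
tcp_rot: [-3.13, -0.761, -0.154]
contact_force: [3.0, -4.5, 4.7]
grip_width: 21.3
finger_force: 30.0
```

```bash
python3 st.py
```

```text
19.35 [ 511.4 -263.7  121.2] [-179.36  -43.6    -8.84] [ 3.  -4.5  4.7] [-0.6  -0.37 -0.57] 21.317390206755118 [-0.88  0.39  2.15  1.6   0.48 -0.61]
groove x,y,z err -1.0 -0.2 0.2
```

Request:
{"fn": "send_rows", "kwargs": {
  "rows": [
    {"x":0,"y":0,"z":0.006,"ax":0,"ay":0,"az":0,"jaw":-1},
    {"x":0,"y":0,"z":0.012,"ax":0,"ay":0,"az":0,"jaw":-1},
    {"x":0,"y":0,"z":0.016,"ax":0,"ay":0,"az":0,"jaw":-1},
    {"x":0,"y":0,"z":0.02,"ax":0,"ay":0,"az":0,"jaw":-1},
    {"x":0,"y":0,"z":0.02,"ax":0,"ay":0,"az":0,"jaw":-1},
    {"x":0,"y":0,"z":0.02,"ax":0,"ay":0,"az":0,"jaw":-1},
    {"x":0,"y":0,"z":0.02,"ax":0,"ay":0,"az":0,"jaw":-1},
    {"x":0,"y":0,"z":0.02,"ax":0,"ay":0,"az":0,"jaw":-1},
    {"x":0,"y":0,"z":0.02,"ax":0,"ay":0,"az":0,"jaw":-1},
    {"x":0,"y":0,"z":0.02,"ax":0,"ay":0,"az":0,"jaw":-1}
  ]
}}

```text
time: 20.6
tool_pos: [512.5, -264.0, 119.1]
tcp_rot: [-3.132, -0.761, -0.154]
contact_force: [-27.9, 1.2, 31.4]
grip_width: 21.4
finger_force: 30.0
```

```bash
python3 st.py
```

```text
20.6 [ 512.5 -264.   119.6] [-179.48  -43.63   -8.85] [-27.9   1.2  31.4] [-0.31  0.17 -0.37] 21.414396718081168 [-0.87  0.4   2.15  1.62  0.48 -0.62]
groove x,y,z err -1.4 -0.3 -1.8
```

The push along the rod gives 42 N, so the foot is on the stop. I'll release and back off along the rod.

Request:
{"fn": "send_rows", "kwargs": {
  "rows": [
    {"x":0,"y":0,"z":-0.01,"ax":0,"ay":0,"az":0,"jaw":-1},
    {"x":0,"y":0,"z":-0.01,"ax":0,"ay":0,"az":0,"jaw":-0.3},
    {"x":0,"y":0,"z":-0.01,"ax":0,"ay":0,"az":0,"jaw":0},
    {"x":0,"y":0,"z":-0.01,"ax":0,"ay":0,"az":0,"jaw":0},
    {"x":0,"y":0,"z":-0.01,"ax":0,"ay":0,"az":0,"jaw":0},
    {"x":0,"y":0,"z":-0.1,"ax":0,"ay":0,"az":0,"jaw":0},
    {"x":0,"y":0,"z":-0.25,"ax":0,"ay":0,"az":0,"jaw":0},
    {"x":0,"y":0,"z":-0.4,"ax":0,"ay":0,"az":0,"jaw":0},
    {"x":0,"y":0,"z":-0.5,"ax":0,"ay":0,"az":0,"jaw":0},
    {"x":0,"y":0,"z":-0.5,"ax":0,"ay":0,"az":0,"jaw":0}
  ]
}}

```text
time: 21.85
tool_pos: [445.3, -254.5, 190.8]
tcp_rot: [-3.132, -0.762, -0.153]
contact_force: [0.4, 0.4, -0.8]
grip_width: 46.2
finger_force: 0.0
```

```bash
python3 st.py; python3 - <<'E'
from h import *
im,_=cap('scene');b,db=cap('top')
c=proj('scene',Gf+60*u+30*nn)[0].astype(int); A=im[c[1]-45:c[1]+45,c[0]-45:c[0]+45]
c=proj('top',Gf+60*u+30*nn)[0].astype(int); B=b[c[1]-45:c[1]+45,c[0]-45:c[0]+45]
cv2.imwrite('pics/inv.png',np.hstack([cv2.resize(x,(400,400),interpolation=cv2.INTER_CUBIC) for x in(A,B)])[...,::-1])
C={}
for n,x in(('scene',im),('top',b)):
    hsv=cv2.cvtColor(x,cv2.COLOR_RGB2HSV).astype(int); c=proj(n,Gf+139*u)[0]; m=(hsv[...,0]>=105)&(hsv[...,0]<=130)&(hsv[...,1]>120)&(hsv[...,2]>50)
    vv,uu=np.nonzero(m); k=np.hypot(uu-c[0],vv-c[1])<16; print(n,c.round(1),k.sum(),uu[k].mean().round(1),vv[k].mean().round(1)); C[n]=[uu[k].mean(),vv[k].mean()]
r=tri('scene',C['scene'],'top',C['top']); print(r, (r[0]-Gf)@np.c_[nn,yv,u])
E
```

```text
21.85 [ 445.3 -254.5  191.3] [-179.45  -43.64   -8.79] [ 0.4  0.4 -0.8] [ 0.13  0.42 -0.02] 46.18231196752638 [-1.02  0.15  2.21  1.22  0.6  -0.29]
groove x,y,z err 1.4 -1.1 96.9
scene [206.6 158.4] 34 207.0 161.1
top [323.  215.1] 63 322.8 215.0
(array([ 502.02258324, -262.18405214,  121.60202303]), np.float64(2.260439822762364)) [-7.43429968e+00 -1.24857985e-01  1.29908055e+02]
```

View pics/inv.png

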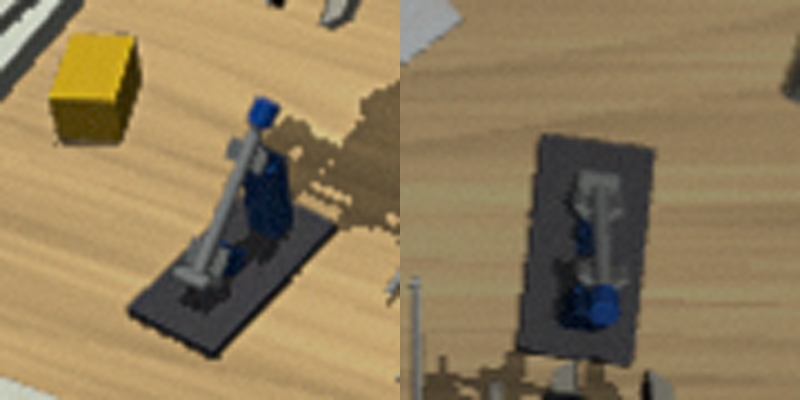

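The rod lies in the V: head at crop (263,112), foot on the stop at (190,275). Next I'll swing the tool to lean back 20° and approach the shaft.

```bash
cat >> h.py <<'E'
def tilt(deg,yaw=YV): # tool leaning so that tool z = sin(deg) f - cos(deg) ez
    return down(yaw)@Ro.from_euler('y',deg,degrees=True).as_matrix()
E
python3 - <<'E'
from h import *
o,p,R=cur(); P=Gf+72*u
R1=tilt(-15); R2=tilt(-20); print(R2[:,2])
for t,RR in(([470,-258,330],tilt(15)),(P-R2[:,2]*110,R1)): print(np.round(t),rel(t,RR,p,R))
E
```

```text
[-0.33808482  0.05173425 -0.93969262]
[ 470 -258  330] [ 0.5709 -0.0046 -0.4219 -0.01   -0.476   0.0007]
[ 585. -275.  189.] [ 5.067e-01  6.000e-04  4.880e-01 -9.800e-03 -9.760e-01  3.300e-03]
```

Request:
{"fn": "send_rows", "kwargs": {
  "rows": [
    {"x":0.2,"y":0,"z":-0.2,"ax":0,"ay":0,"az":0,"jaw":0},
    {"x":0.4,"y":-0.003,"z":-0.35,"ax":-0.005,"ay":-0.15,"az":0,"jaw":0},
    {"x":0.57,"y":-0.005,"z":-0.42,"ax":-0.01,"ay":-0.3,"az":0,"jaw":0},
    {"x":0.57,"y":-0.005,"z":-0.42,"ax":-0.01,"ay":-0.47,"az":0,"jaw":0},
    {"x":0.57,"y":-0.005,"z":-0.25,"ax":-0.01,"ay":-0.62,"az":0.001,"jaw":0},
    {"x":0.57,"y":-0.003,"z":0,"ax":-0.01,"ay":-0.75,"az":0.002,"jaw":0},
    {"x":0.55,"y":0,"z":0.2,"ax":-0.01,"ay":-0.88,"az":0.003,"jaw":0},
    {"x":0.53,"y":0,"z":0.35,"ax":-0.01,"ay":-0.97,"az":0.003,"jaw":0},
    {"x":0.507,"y":0,"z":0.488,"ax":-0.01,"ay":-0.976,"az":0.003,"jaw":0},
    {"x":0.507,"y":0,"z":0.488,"ax":-0.01,"ay":-0.976,"az":0.003,"jaw":0}
  ]
}}

```text
time: 23.2
tool_pos: [585.0, -272.9, 183.9]
tcp_rot: [-3.137, 0.269, -0.148]
contact_force: [-1.1, -0.6, -0.7]
grip_width: 46.2
finger_force: 0.0
```

```bash
python3 - <<'E'
from h import *
o,p,R=cur(); P=Gf+72*u; print(o['time'],p.round(1),np.degrees(o['tcp_rot']).round(2),o['contact_force'].round(1),o['joint_positions'].round(2))
R2=tilt(-20)
for s in(110,40,0,-19): print(s,rel(P-R2[:,2]*s,R2,p,R))
E
```

```text
23.2 [ 585.  -272.9  184.4] [-179.76   15.4    -8.47] [-1.1 -0.6 -0.7] [-0.51  0.77  0.93 -0.09  1.69  1.21]
110 [-0.0056  0.0092 -0.0237 -0.0027 -0.0766  0.0039]
40 [-0.0337  0.0101  0.3252 -0.0027 -0.0766  0.0039]
0 [-0.0497  0.0107  0.5246 -0.0027 -0.0766  0.0039]
-19 [-0.0573  0.0109  0.6192 -0.0027 -0.0766  0.0039]
```

Request:
{"fn": "send_rows", "kwargs": {
  "rows": [
    {"x":-0.006,"y":0.009,"z":0,"ax":-0.003,"ay":-0.077,"az":0.004,"jaw":0},
    {"x":-0.02,"y":0.01,"z":0.15,"ax":-0.003,"ay":-0.077,"az":0.004,"jaw":0},
    {"x":-0.034,"y":0.01,"z":0.32,"ax":-0.003,"ay":-0.077,"az":0.004,"jaw":0},
    {"x":-0.042,"y":0.01,"z":0.43,"ax":-0.003,"ay":-0.077,"az":0.004,"jaw":0},
    {"x":-0.05,"y":0.01,"z":0.52,"ax":-0.003,"ay":-0.077,"az":0.004,"jaw":0},
    {"x":-0.054,"y":0.011,"z":0.57,"ax":-0.003,"ay":-0.077,"az":0.004,"jaw":0},
    {"x":-0.055,"y":0.011,"z":0.59,"ax":-0.003,"ay":-0.077,"az":0.004,"jaw":0},
    {"x":-0.055,"y":0.011,"z":0.59,"ax":-0.003,"ay":-0.077,"az":0.004,"jaw":0},
    {"x":-0.055,"y":0.011,"z":0.59,"ax":-0.003,"ay":-0.077,"az":0.004,"jaw":0},
    {"x":-0.055,"y":0.011,"z":0.59,"ax":-0.003,"ay":-0.077,"az":0.004,"jaw":0}
  ]
}}

```text
time: 24.45
tool_pos: [544.1, -270.6, 78.3]
tcp_rot: [3.137, 0.342, -0.156]
contact_force: [-0.5, -0.4, -0.2]
grip_width: 46.0
finger_force: 0.0
```

```bash
python3 - <<'E'
from h import *
o,p,R=cur(); P=Gf+72*u; print(o['time'],p.round(1),np.degrees(o['tcp_rot']).round(2),o['contact_force'].round(1),o['joint_positions'].round(2))
R2=tilt(-20); g=p-19*R[:,2]-Gf; print('grasp in groove',g@np.c_[nn,yv,u]); print(rel(P+R2[:,2]*19,R2,p,R))
E
```

```text
24.45 [ 544.1 -270.6   78.8] [179.71  19.57  -8.94] [-0.5 -0.4 -0.2] [-0.52  0.83  1.14 -0.13  1.5   1.23]
grasp in groove [ 9.77347495 -2.05195283 77.53308212]
[ 0.0033 -0.0108  0.056   0.0035 -0.0071 -0.0038]
```

Request:
{"fn": "send_rows", "kwargs": {
  "rows": [
    {"x":0.002,"y":-0.01,"z":0.03,"ax":0,"ay":0,"az":0,"jaw":0},
    {"x":0.003,"y":-0.01,"z":0.052,"ax":0,"ay":0,"az":0,"jaw":0},
    {"x":0.003,"y":-0.01,"z":0.052,"ax":0,"ay":0,"az":0,"jaw":0},
    {"x":0.003,"y":-0.01,"z":0.052,"ax":0,"ay":0,"az":0,"jaw":-0.5},
    {"x":0.003,"y":-0.01,"z":0.052,"ax":0,"ay":0,"az":0,"jaw":-1},
    {"x":0.003,"y":-0.01,"z":0.052,"ax":0,"ay":0,"az":0,"jaw":-1},
    {"x":0.003,"y":-0.01,"z":0.052,"ax":0,"ay":0,"az":0,"jaw":-1},
    {"x":0.003,"y":-0.01,"z":0.052,"ax":0,"ay":0,"az":0,"jaw":-1},
    {"x":0.003,"y":-0.01,"z":0.052,"ax":0,"ay":0,"az":0,"jaw":-1},
    {"x":0.003,"y":-0.01,"z":0.052,"ax":0,"ay":0,"az":0,"jaw":-1}
  ]
}}

```text
time: 25.7
tool_pos: [541.2, -268.4, 68.0]
tcp_rot: [3.136, 0.342, -0.156]
contact_force: [0.7, -2.3, 0.8]
grip_width: 10.8
finger_force: 30.0
```

```bash
cat >> h.py <<'E'
YF=-10.4; Fc=np.array([550.0,-18.0,0])  # frame centre, arm coords
ff=np.array([np.cos(np.radians(YF)),np.sin(np.radians(YF)),0])
E
python3 - <<'E'
from h import *
o,p,R=cur(); print(o['time'],p.round(1),np.degrees(o['tcp_rot']).round(2),o['contact_force'].round(1),o['grip_width'],o['finger_force'],o['joint_positions'].round(2))
g=p-19*R[:,2]-Gf; print('grasp in groove',g@np.c_[nn,yv,u])
# rod in tool frame: foot and dir
foot=R.T@(Gf-p); ud=R.T@u; np.savez('rod.npz',foot=foot,ud=ud)
# target: rod dir = -ff, rotation from R: keep rod; 
T=Ro.from_euler('z',YF-YV,degrees=True).as_matrix()@Ro.from_rotvec(-np.radians(45)*yv).as_matrix()
print(T@u,-ff); Rf=T@R; print('tool z final',Rf[:,2]); np.save('Rf.npy',Rf)
for sh,z in((-57,81),(-57,105),(-57,200)):
    ft=Fc+ff*(sh+128)+[0,0,z]; print(sh,z,(ft-Rf@foot).round(1))
E
```

```text
25.7 [ 541.2 -268.4   68.5] [179.71  19.61  -8.95] [ 0.7 -2.3  0.8] 10.787344279186486 30.00055342912674 [-0.52  0.83  1.16 -0.13  1.47  1.24]
grasp in groove [ 0.20731059 -0.24013255 72.44763468]
[-9.83571471e-01  1.80519145e-01 -8.86511593e-17] [-0.98357147  0.18051915 -0.        ]
tool z final [ 0.42107915 -0.08101693 -0.90339837]
-57 81 [556.5 -19.5  64. ]
-57 105 [556.5 -19.5  88. ]
-57 200 [556.5 -19.5 183. ]
```

```bash
python3 - <<'E'
from h import *
o,p,R=cur(); Rf=np.load('Rf.npy'); 
a=p+nn*50; print(rel(a,R,p,R)); b=np.array([580,-240,215.]); print(rel(b,R,p,R))
c=np.array([560,-110,215.]); print(rel(c,Rf,p,R))
print(rel([556.5,-19.5,183],Rf,c,Rf),rel([556.5,-19.5,88],Rf,c,Rf))
E
```

```text
[ 0.1072  0.0004 -0.2258  0.      0.      0.    ]
[-0.0861 -0.1664 -0.7479  0.      0.      0.    ]
[-0.2744 -0.7933 -0.684   0.0016  0.7498  0.0318]
[-0.1598 -0.4416  0.1005  0.      0.      0.    ] [-0.3634 -0.4424  0.5296  0.      0.      0.    ]
```

Request:
{"fn": "send_rows", "kwargs": {
  "rows": [
    {"x":0.03,"y":0,"z":-0.06,"ax":0,"ay":0,"az":0,"jaw":-1},
    {"x":0.07,"y":0,"z":-0.15,"ax":0,"ay":0,"az":0,"jaw":-1},
    {"x":0.107,"y":0,"z":-0.226,"ax":0,"ay":0,"az":0,"jaw":-1},
    {"x":0.05,"y":-0.05,"z":-0.4,"ax":0,"ay":0,"az":0,"jaw":-1},
    {"x":-0.05,"y":-0.15,"z":-0.6,"ax":0,"ay":0.1,"az":0,"jaw":-1},
    {"x":-0.1,"y":-0.3,"z":-0.7,"ax":0,"ay":0.25,"az":0.01,"jaw":-1},
    {"x":-0.18,"y":-0.5,"z":-0.7,"ax":0.001,"ay":0.4,"az":0.02,"jaw":-1},
    {"x":-0.24,"y":-0.7,"z":-0.69,"ax":0.001,"ay":0.55,"az":0.03,"jaw":-1},
    {"x":-0.274,"y":-0.793,"z":-0.684,"ax":0.002,"ay":0.7,"az":0.032,"jaw":-1},
    {"x":-0.274,"y":-0.793,"z":-0.684,"ax":0.002,"ay":0.75,"az":0.032,"jaw":-1}
  ]
}}

```text
time: 26.95
tool_pos: [557.4, -107.2, 214.0]
tcp_rot: [-3.141, -0.443, -0.185]
contact_force: [0.8, -1.0, -0.6]
grip_width: 11.3
finger_force: 30.0
```

Request:
{"fn": "send_rows", "kwargs": {
  "rows": [
    {"x":0,"y":0,"z":0,"ax":0,"ay":0,"az":0,"jaw":-1},
    {"x":-0.02,"y":-0.1,"z":0,"ax":0,"ay":0,"az":0,"jaw":-1},
    {"x":-0.06,"y":-0.2,"z":0,"ax":0,"ay":0,"az":0,"jaw":-1},
    {"x":-0.1,"y":-0.33,"z":0.03,"ax":0,"ay":0,"az":0,"jaw":-1},
    {"x":-0.14,"y":-0.41,"z":0.06,"ax":0,"ay":0,"az":0,"jaw":-1},
    {"x":-0.16,"y":-0.44,"z":0.1,"ax":0,"ay":0,"az":0,"jaw":-1},
    {"x":-0.16,"y":-0.44,"z":0.1,"ax":0,"ay":0,"az":0,"jaw":-1},
    {"x":-0.16,"y":-0.44,"z":0.1,"ax":0,"ay":0,"az":0,"jaw":-1},
    {"x":-0.16,"y":-0.44,"z":0.1,"ax":0,"ay":0,"az":0,"jaw":-1},
    {"x":-0.16,"y":-0.44,"z":0.1,"ax":0,"ay":0,"az":0,"jaw":-1}
  ]
}}

```text
time: 28.2
tool_pos: [556.6, -20.1, 182.9]
tcp_rot: [3.141, -0.444, -0.187]
contact_force: [0.1, 0.5, -1.4]
grip_width: 10.9
finger_force: 30.0
```

```bash
python3 - <<'E'
from h import *
o,p,R=cur(); Rf=np.load('Rf.npy'); r=np.load('rod.npz'); print(o['time'],p.round(1),np.degrees(o['tcp_rot']).round(2),o['contact_force'].round(1),o['grip_width'],o['joint_positions'].round(2))
ft=p+R@r['foot']; d=R@r['ud']; print('pred foot',ft.round(1),'dir',d.round(3),'shoulder',(ft+128*d).round(1))
C={}
for n in('scene','top'):
    im,dd=cap(n); hsv=cv2.cvtColor(im,cv2.COLOR_RGB2HSV).astype(int); c=proj(n,ft+139*d)[0]; m=(hsv[...,0]>=105)&(hsv[...,0]<=130)&(hsv[...,1]>120)&(hsv[...,2]>50)
    vv,uu=np.nonzero(m); k=np.hypot(uu-c[0],vv-c[1])<15; print(n,'exp',c.round(1),k.sum(),uu[k].mean().round(1),vv[k].mean().round(1),'foot exp',proj(n,ft)[0].round(1))
    c=proj(n,p-[0,0,50])[0].astype(int); C[n]=im[max(c[1]-60,0):c[1]+60,c[0]-60:c[0]+60]; print('crop org',c-60)
cv2.imwrite('pics/over.png',np.hstack([cv2.resize(C[n],(400,400),interpolation=cv2.INTER_CUBIC) for n in C])[...,::-1])
E
```

```text
28.2 [556.6 -20.1 183.4] [179.95 -25.42 -10.73] [ 0.1  0.5 -1.4] 10.94701064398105 [-0.17  0.24  1.9  -0.02  0.56  1.6 ]
pred foot [619.8 -31.5 200.4] dir [-0.983  0.181 -0.   ] shoulder [494.   -8.3 200.4]
scene exp [277.1 160.8] 0 nan nan foot exp [252.8 186.6]
crop org [203 128]
top exp [240.6 219.5] 0 nan nan foot exp [248.6 174. ]
crop org [185 138]<stdin>:7: RuntimeWarning: Mean of empty slice.
  ret = ret.dtype.type(ret / rcount)
```

View pics/over.png

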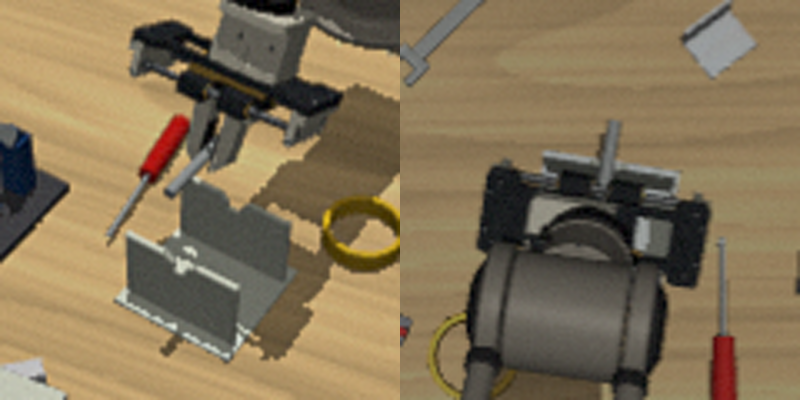

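The foot sits at px (254,185) in scene and (249,175) in top, within 2 px of prediction. The rod is lined up over the notches at px (274,191) and (259,207). I'll lower it with the head 6 mm clear of the panel.

```bash
python3 - <<'E'
from h import *
o,p,R=cur(); Rf=np.load('Rf.npy'); r=np.load('rod.npz')
for sh,z in((-59,120),(-59,95),(-59,86),(-59,80)):
    t=Fc+ff*(sh+128)+[0,0,z]-Rf@r['foot']; print(sh,z,t.round(1),rel(t,Rf,p,R))
print('tool-frame ff',(R.T@ff).round(3))
n=[Fc+s*ff+[.8,-.3,83] for s in(-50,50)]; print(proj('scene',np.array(n)).round(1))
E
```

```text
-59 120 [554.6 -19.2 103. ] [-1.813e-01 -2.300e-03  3.582e-01 -4.000e-04 -2.000e-04 -8.000e-04]
-59 95 [554.6 -19.2  78. ] [-2.349e-01 -2.400e-03  4.711e-01 -4.000e-04 -2.000e-04 -8.000e-04]
-59 86 [554.6 -19.2  69. ] [-2.542e-01 -2.400e-03  5.118e-01 -4.000e-04 -2.000e-04 -8.000e-04]
-59 80 [554.6 -19.2  63. ] [-2.671e-01 -2.500e-03  5.389e-01 -4.000e-04 -2.000e-04 -8.000e-04]
tool-frame ff [ 0.903 -0.006  0.429]
[[272.7 189.3]
 [256.5 207.7]]
```

Request:
{"fn": "send_rows", "kwargs": {
  "rows": [
    {"x":-0.06,"y":-0.002,"z":0.12,"ax":0,"ay":0,"az":-0.001,"jaw":-1},
    {"x":-0.12,"y":-0.002,"z":0.24,"ax":0,"ay":0,"az":-0.001,"jaw":-1},
    {"x":-0.18,"y":-0.002,"z":0.36,"ax":0,"ay":0,"az":-0.001,"jaw":-1},
    {"x":-0.21,"y":-0.002,"z":0.42,"ax":0,"ay":0,"az":-0.001,"jaw":-1},
    {"x":-0.235,"y":-0.002,"z":0.47,"ax":0,"ay":0,"az":-0.001,"jaw":-1},
    {"x":-0.244,"y":-0.002,"z":0.49,"ax":0,"ay":0,"az":-0.001,"jaw":-1},
    {"x":-0.254,"y":-0.002,"z":0.512,"ax":0,"ay":0,"az":-0.001,"jaw":-1},
    {"x":-0.254,"y":-0.002,"z":0.512,"ax":0,"ay":0,"az":-0.001,"jaw":-1},
    {"x":-0.254,"y":-0.002,"z":0.512,"ax":0,"ay":0,"az":-0.001,"jaw":-1},
    {"x":-0.254,"y":-0.002,"z":0.512,"ax":0,"ay":0,"az":-0.001,"jaw":-1}
  ]
}}

```text
time: 29.55
tool_pos: [558.3, -18.7, 77.0]
tcp_rot: [3.139, -0.429, -0.185]
contact_force: [0.5, 0.5, -1.2]
grip_width: 11.3
finger_force: 30.0
```

```bash
cat > sf.py <<'E'
from h import *
o,p,R=cur(); Rf=np.load('Rf.npy'); r=np.load('rod.npz'); print(o['time'],p.round(1),np.degrees(o['tcp_rot']).round(2),o['contact_force'].round(1),o['moment'].round(2),o['grip_width'])
ft=p+R@r['foot']; d=R@r['ud']; B=np.c_[ff,np.cross(ez,ff),ez]; print('foot',((ft-Fc)@B).round(1),'shoulder',((ft+128*d-Fc)@B).round(1))
E
python3 sf.py
```

```text
29.55 [558.3 -18.7  77.5] [179.85 -24.59 -10.63] [ 0.5  0.5 -1.2] [ 0.17  0.33 -0.01] 11.336545923252697
foot [72.8  1.1 93.5] shoulder [-55.2   1.1  95.3]
```

```bash
python3 - <<'E'
from h import *
o,p,R=cur(); r=np.load('rod.npz'); print(o['joint_positions'].round(3),o['dq'].round(3))
def T(dx,dz,pitch): # shift along ff, down, pitch fix
    Rn=Ro.from_rotvec(np.radians(pitch)*np.cross(ez,ff)).as_matrix()@R
    sh=p+R@(r['foot']+60*r['ud']); return rel(sh+dx*ff+[0,0,dz]-Rn@(r['foot']+60*r['ud']),Rn,p,R)
print(T(-3.5,-10,-.8),T(-3.5,-16,-.8))
E
```

```text
[-0.164  0.425  2.005 -0.041  0.283  1.63 ] [ 0.     0.     0.     0.001 -0.002 -0.001]
[-0.0358 -0.      0.039   0.      0.0133  0.0001] [-0.0483 -0.0001  0.0662  0.      0.0133  0.0001]
```

q5 is at its range limit (0.283), so the tool can't go lower at this lean. I'll lean less, set the foot end in its notch with the head about 4° up, and let the head drop a few mm. Then I'll regrip upright to push it home.

```bash
cat > tl.py <<'E'
from h import *
import sys
dx,zf,pitch=map(float,sys.argv[1:])
o,p,R=cur(); r=np.load('rod.npz')
Rn=Ro.from_rotvec(np.radians(pitch)*np.cross(ez,ff)).as_matrix()@R
q=r['foot']+25*r['ud']; P=p+R@q; P=P+dx*ff; P[2]=zf; print(rel(P-Rn@q,Rn,p,R))
E
python3 tl.py -2 88 4; python3 tl.py -2 82 4
```

```text
[-0.0203  0.      0.0077 -0.0002 -0.0667 -0.0003]
[-0.0328 -0.      0.035  -0.0002 -0.0667 -0.0003]
```

Request:
{"fn": "send_rows", "kwargs": {
  "rows": [
    {"x":0,"y":0,"z":-0.02,"ax":0,"ay":-0.03,"az":0,"jaw":-1},
    {"x":0,"y":0,"z":-0.02,"ax":0,"ay":-0.067,"az":0,"jaw":-1},
    {"x":-0.02,"y":0,"z":-0.01,"ax":0,"ay":-0.067,"az":0,"jaw":-1},
    {"x":-0.02,"y":0,"z":0.008,"ax":0,"ay":-0.067,"az":0,"jaw":-1},
    {"x":-0.02,"y":0,"z":0.008,"ax":0,"ay":-0.067,"az":0,"jaw":-1},
    {"x":-0.02,"y":0,"z":0.008,"ax":0,"ay":-0.067,"az":0,"jaw":-1},
    {"x":-0.02,"y":0,"z":0.008,"ax":0,"ay":-0.067,"az":0,"jaw":-1},
    {"x":-0.02,"y":0,"z":0.008,"ax":0,"ay":-0.067,"az":0,"jaw":-1},
    {"x":-0.02,"y":0,"z":0.008,"ax":0,"ay":-0.067,"az":0,"jaw":-1},
    {"x":-0.02,"y":0,"z":0.008,"ax":0,"ay":-0.067,"az":0,"jaw":-1}
  ]
}}

```text
time: 30.8
tool_pos: [555.3, -18.2, 73.7]
tcp_rot: [3.139, -0.359, -0.186]
contact_force: [0.4, -0.5, -1.3]
grip_width: 11.1
finger_force: 30.0
```

```bash
python3 sf.py; python3 tl.py 0 81 0; python3 -c "
from h import *
print(bot.get_obs()['joint_positions'].round(3))"
```

```text
30.8 [555.3 -18.2  74.2] [179.85 -20.55 -10.64] [ 0.4 -0.5 -1.3] [ 0.11  0.31 -0.02] 11.073315465886944
foot [70.8  1.1 85.6] shoulder [-56.8   1.1  96.4]
[-0.0118 -0.0001  0.0315  0.      0.      0.    ]
[-0.165  0.438  1.955 -0.026  0.39   1.614]
```

```bash
python3 tl.py 0 80.5 -2.5
```

```text
[-0.0128 -0.0001  0.0432  0.0002  0.0417  0.0002]
```

Request:
{"fn": "send_rows", "kwargs": {
  "rows": [
    {"x":-0.004,"y":0,"z":0.012,"ax":0,"ay":0.01,"az":0,"jaw":-1},
    {"x":-0.008,"y":0,"z":0.024,"ax":0,"ay":0.02,"az":0,"jaw":-1},
    {"x":-0.011,"y":0,"z":0.036,"ax":0,"ay":0.03,"az":0,"jaw":-1},
    {"x":-0.013,"y":0,"z":0.043,"ax":0,"ay":0.042,"az":0,"jaw":-1},
    {"x":-0.013,"y":0,"z":0.043,"ax":0,"ay":0.042,"az":0,"jaw":-1},
    {"x":-0.013,"y":0,"z":0.043,"ax":0,"ay":0.042,"az":0,"jaw":-1},
    {"x":-0.013,"y":0,"z":0.043,"ax":0,"ay":0.042,"az":0,"jaw":-1},
    {"x":-0.013,"y":0,"z":0.043,"ax":0,"ay":0.042,"az":0,"jaw":-1},
    {"x":-0.013,"y":0,"z":0.043,"ax":0,"ay":0.042,"az":0,"jaw":-1},
    {"x":-0.013,"y":0,"z":0.043,"ax":0,"ay":0.042,"az":0,"jaw":-1}
  ]
}}

```text
time: 32.05
tool_pos: [555.9, -18.3, 64.6]
tcp_rot: [3.139, -0.402, -0.186]
contact_force: [0.1, 0.1, -2.0]
grip_width: 11.3
finger_force: 30.0
```

```bash
python3 sf.py; python3 - <<'E'
from h import *
C={}
print(bot.get_obs()['joint_positions'].round(3))
for n in('scene','top'):
    im,dd=cap(n); c=proj(n,Fc+[0,0,80])[0].astype(int)-[0,5]; C[n]=im[c[1]-40:c[1]+40,c[0]-40:c[0]+40]
cv2.imwrite('pics/low.png',np.hstack([cv2.resize(C[n],(400,400),interpolation=cv2.INTER_CUBIC) for n in C])[...,::-1])
E
```

```text
32.05 [555.9 -18.3  65.1] [179.85 -23.06 -10.63] [ 0.1  0.1 -2. ] [ 0.11  0.35 -0.04] 11.251441987386267
foot [70.8  1.1 79.5] shoulder [-57.1   1.1  84.7]
[-0.164  0.449  1.999 -0.038  0.292  1.626]
```

View pics/low.png

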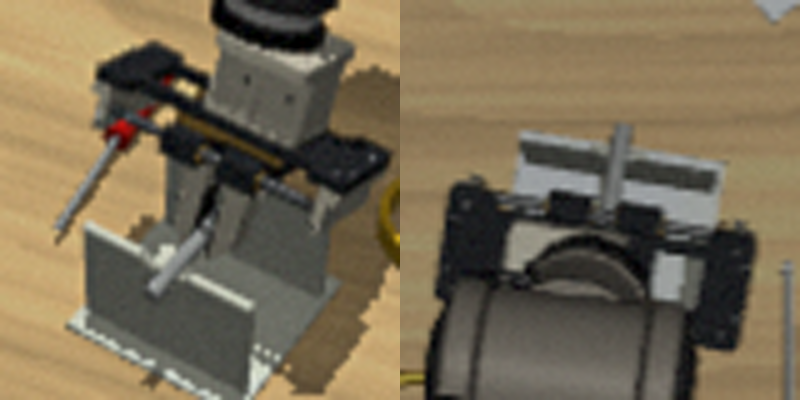

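The foot is in the far notch, centred in the top crop at (620,150), and nothing is touching. I'll pull the rod along +x until the head meets the panel.

```bash
python3 - <<'E'
from h import *
o,p,R=cur(); print((R.T@ff*5/200).round(4),(R.T@-ez*1.5/200).round(4))
E
```

```text
[ 0.023  -0.0001  0.0098] [-0.0029 -0.      0.0069]
```

Request:
{"fn": "send_rows", "kwargs": {
  "rows": [
    {"x":0.003,"y":0,"z":0.001,"ax":0,"ay":0,"az":0,"jaw":-1},
    {"x":0.006,"y":0,"z":0.003,"ax":0,"ay":0,"az":0,"jaw":-1},
    {"x":0.01,"y":0,"z":0.004,"ax":0,"ay":0,"az":0,"jaw":-1},
    {"x":0.014,"y":0,"z":0.006,"ax":0,"ay":0,"az":0,"jaw":-1},
    {"x":0.017,"y":0,"z":0.007,"ax":0,"ay":0,"az":0,"jaw":-1},
    {"x":0.02,"y":0,"z":0.0085,"ax":0,"ay":0,"az":0,"jaw":-1},
    {"x":0.02,"y":0,"z":0.0085,"ax":0,"ay":0,"az":0,"jaw":-1},
    {"x":0.02,"y":0,"z":0.0085,"ax":0,"ay":0,"az":0,"jaw":-1},
    {"x":0.02,"y":0,"z":0.0085,"ax":0,"ay":0,"az":0,"jaw":-1},
    {"x":0.02,"y":0,"z":0.0085,"ax":0,"ay":0,"az":0,"jaw":-1}
  ]
}}

```text
time: 33.4
tool_pos: [560.2, -19.1, 64.7]
tcp_rot: [3.139, -0.403, -0.186]
contact_force: [0.1, -1.2, -1.0]
grip_width: 11.3
finger_force: 30.0
```

```bash
python3 sf.py
```

```text
33.4 [560.2 -19.1  65.2] [179.85 -23.07 -10.63] [ 0.1 -1.2 -1. ] [ 0.08  0.33 -0.01] 11.273949812664295
foot [75.1  1.1 79.5] shoulder [-52.8   1.   84.7]
```

Request:
{"fn": "send_rows", "kwargs": {
  "rows": [
    {"x":0.002,"y":0,"z":0.001,"ax":0,"ay":0,"az":0,"jaw":-1},
    {"x":0.004,"y":0,"z":0.002,"ax":0,"ay":0,"az":0,"jaw":-1},
    {"x":0.006,"y":0,"z":0.0025,"ax":0,"ay":0,"az":0,"jaw":-1},
    {"x":0.008,"y":0,"z":0.0035,"ax":0,"ay":0,"az":0,"jaw":-1},
    {"x":0.01,"y":0,"z":0.004,"ax":0,"ay":0,"az":0,"jaw":-1},
    {"x":0.012,"y":0,"z":0.005,"ax":0,"ay":0,"az":0,"jaw":-1},
    {"x":0.012,"y":0,"z":0.005,"ax":0,"ay":0,"az":0,"jaw":-1},
    {"x":0.012,"y":0,"z":0.005,"ax":0,"ay":0,"az":0,"jaw":-1},
    {"x":0.012,"y":0,"z":0.005,"ax":0,"ay":0,"az":0,"jaw":-1},
    {"x":0.012,"y":0,"z":0.005,"ax":0,"ay":0,"az":0,"jaw":-1}
  ]
}}

```text
time: 34.65
tool_pos: [561.5, -19.4, 64.3]
tcp_rot: [3.139, -0.4, -0.185]
contact_force: [-7.3, 0.8, 3.9]
grip_width: 10.9
finger_force: 30.0
```

```bash
python3 sf.py; python3 -c "
from h import *
print(bot.get_obs()['joint_positions'].round(3))"
```

```text
34.65 [561.5 -19.4  64.8] [179.84 -22.92 -10.62] [-7.3  0.8  3.9] [ 0.18  1.07 -0.07] 10.866791125284507
foot [76.5  1.1 79. ] shoulder [-51.4   1.   84.5]
[-0.165  0.457  1.982 -0.036  0.303  1.625]
```

The head met the panel: −7.3 N along x at a shoulder estimate of −51.4, so the estimate reads about 1.6 mm high. I'll release and go straight up.

Request:
{"fn": "send_rows", "kwargs": {
  "rows": [
    {"x":0,"y":0,"z":0,"ax":0,"ay":0,"az":0,"jaw":-0.6},
    {"x":0,"y":0,"z":0,"ax":0,"ay":0,"az":0,"jaw":-0.2},
    {"x":0,"y":0,"z":0,"ax":0,"ay":0,"az":0,"jaw":0},
    {"x":0,"y":0,"z":0,"ax":0,"ay":0,"az":0,"jaw":0},
    {"x":0,"y":0,"z":0,"ax":0,"ay":0,"az":0,"jaw":0},
    {"x":0.04,"y":0,"z":-0.09,"ax":0,"ay":0,"az":0,"jaw":0},
    {"x":0.1,"y":0,"z":-0.23,"ax":0,"ay":0,"az":0,"jaw":0},
    {"x":0.2,"y":0,"z":-0.46,"ax":0,"ay":-0.1,"az":0,"jaw":0},
    {"x":0.3,"y":0,"z":-0.7,"ax":0,"ay":-0.2,"az":0,"jaw":0},
    {"x":0.3,"y":0,"z":-0.7,"ax":0,"ay":-0.2,"az":0,"jaw":0}
  ]
}}

```text
time: 35.9
tool_pos: [566.0, -19.8, 221.5]
tcp_rot: [3.139, -0.201, -0.186]
contact_force: [0.3, -0.8, 0.6]
grip_width: 46.0
finger_force: 0.0
```

Request:
{"fn": "send_rows", "kwargs": {
  "rows": [
    {"x":0,"y":0.2,"z":0,"ax":0,"ay":0,"az":0,"jaw":0},
    {"x":0,"y":0.4,"z":0,"ax":0,"ay":0,"az":0,"jaw":0},
    {"x":0,"y":0.7,"z":0,"ax":0,"ay":0,"az":0,"jaw":0},
    {"x":0,"y":0.95,"z":0,"ax":0,"ay":0,"az":0,"jaw":0},
    {"x":0,"y":0.95,"z":0,"ax":0,"ay":0,"az":0,"jaw":0},
    {"x":0,"y":0.95,"z":0,"ax":0,"ay":0,"az":0,"jaw":0},
    {"x":0,"y":0.95,"z":0,"ax":0,"ay":0,"az":0,"jaw":0},
    {"x":0,"y":0.95,"z":0,"ax":0,"ay":0,"az":0,"jaw":0},
    {"x":0,"y":0.95,"z":0,"ax":0,"ay":0,"az":0,"jaw":0},
    {"x":0,"y":0.95,"z":0,"ax":0,"ay":0,"az":0,"jaw":0}
  ]
}}

```text
time: 37.15
tool_pos: [528.0, -205.7, 217.5]
tcp_rot: [3.139, -0.193, -0.186]
contact_force: [0.1, 0.0, 0.3]
grip_width: 46.3
finger_force: 0.0
```

```bash
python3 - <<'E'
from h import *
o,p,R=cur(); print(o['time'],p.round(1),o['contact_force'].round(1))
B=np.c_[ff,np.cross(ez,ff),ez]; C={}
for n in('scene','top'):
    im,d=cap(n); hsv=cv2.cvtColor(im,cv2.COLOR_RGB2HSV).astype(int); c=proj(n,Fc-64*ff+[0,0,81])[0]; m=(hsv[...,0]>=105)&(hsv[...,0]<=130)&(hsv[...,1]>120)&(hsv[...,2]>50)
    vv,uu=np.nonzero(m); k=np.hypot(uu-c[0],vv-c[1])<15; uu,vv=uu[k],vv[k]; C[n]=[uu.mean(),vv.mean()]
    print(n,'exp head',c.round(1),k.sum(),np.round(C[n],1))
    P=(depthpts(n,np.c_[uu,vv],d[vv,uu])-Fc)@B; print('  head pts frame', P.min(0).round(1),np.median(P,0).round(1),P.max(0).round(1))
    # everything above 76 close to y=0 : shaft
    v2,u2=np.mgrid[int(c[1])-40:int(c[1])+40,int(c[0])-40:int(c[0])+40].reshape(2,-1)
    Q=(depthpts(n,np.c_[u2,v2],d[v2,u2])-Fc)@B; s=(abs(Q[:,1])<13)&(Q[:,2]>76)&(Q[:,2]<100)
    for a,b in((-78,-56),(-44,-20),(-20,10),(10,44),(57,90)):
        t=s&(Q[:,0]>a)&(Q[:,0]<b); print('  ',a,b,t.sum(),np.median(Q[t],0).round(1) if t.any() else '',Q[t,0].max().round(1) if t.any() else '')
    C[n+'p']=(d[vv,uu])
print(tri('scene',C['scene'],'top',C['top'])[0], [(tri('scene',C['scene'],'top',C['top'])[0]-Fc)@B])
E
```

```text
37.15 [ 528.  -205.7  218. ] [0.1 0.  0.3]
scene exp head [275.  187.2] 26 [276.  185.8]
  head pts frame [-74.5  -5.   86.1] [-62.3   4.4  90.1] [ 708.6  435.2 1007.2]
   -78 -56 27 [-69.3   2.2  89.6] -57.7
   -44 -20 18 [-32.6   2.9  85.5] -20.6
   -20 10 26 [-5.9  2.5 85.7] 9.3
   10 44 32 [26.2  3.4 86.9] 43.7
   57 90 19 [68.1  2.6 86.1] 75.4
top exp head [241.1 222.4] 42 [241.4 221.9]
  head pts frame [-73.3 -11.   77.5] [-62.5  -0.9  87.5] [-52.    9.   98.1]
   -78 -56 39 [-64.3  -1.7  86.9] -56.9
   -44 -20 27 [-32.7  -1.9  84.1] -21.0
   -20 10 35 [-6.6 -1.8 86. ] 9.1
   10 44 38 [27.4 -2.1 84.3] 43.2
   57 90 17 [63.4 -2.8 84. ] 69.9
[487.37899193  -5.44344395  88.61648879] [array([-63.85893578,   1.04597945,  88.61648879])]
```

The shaft reads level along its whole length, with its top at about 85–86 mm (axis about 80). The head is just outside the near panel and the arm is clear. I'll hand in.

```bash
python3 -c "
from plant import bot
print(bot.close_job())"
```

```text
the job is handed in; nothing more can be done
None
```

The job is handed in at about 37 s: the blue rod is lying released in both notches with its head against the near panel, as far as the last camera measurements and the contact force show; the hand-in returned no verdict, and I did not re-check the yellow and green rods at the end.

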